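# Load a tube into the guarded punch press and mark it

### The arm

A 6-joint arm with a two-finger parallel gripper is mounted at the origin on a cart in front of the work surface, level with it; the furniture and walls round the work are solid. World frame = base frame: x ahead of the robot, y to its left, z up, the work surface at z = 0. Lengths are in m, angles in rad, forces in N, time in s.
With the tool pointing down it reaches from about 0.375 to 0.9 m from the base axis. Payload 3.1 kg.
Tool frame: the origin (TCP) lies midway between the tips of the shut fingers; the grasp point (between the pads) lies robot.grip_point_offset behind it (robot.grip_point_offset is the distance from the TCP to the grasp point, in m); z points along the fingers, y is the direction in which the jaws open and shut (so a half turn about z gives the same grasp; the last joint's range is limited). The gripper opens to 87 mm and grips with 3 to 60 N. Pads are 19 mm wide; open, the fingers measure 117 mm over their backs; the gripper's body (75 mm by 190 mm) begins 51 mm behind the grasp point.
Start: joints at [-1.363, 0.527, 1.433, -0, 1.181, -0.178], TCP at [0.235, -0.579, 0.195] pointing down, gripper open.
Joint ranges: [-3.08, 3.08], [-0.75, 2.2], [0.22, 2.44], [-1.43, 4.57], [0, 2.65], [-2.85, 2.85]. Speed limits (rad/s): [2.79, 2.79, 3.14, 3.14, 3.14, 3.14].

### API

Orientations are given as a unit quaternion [x, y, z, w].
In Python, from rig import robot, cams, hand_in gives the robot as it stands. The module is installed in compiled form; this text tells all that it offers.
- The arm moves only by the tool send_rows, never from a script. Its argument "steps" is one flat list of numbers, 5 for each row, row after row: the finger opening in m, from 0 to 0.087, then the shift along the tool's x, y, z in m, then the turn about the tool's z in rad. A call has 1 to 8 rows; each row is the pose to reach, as a shift and turn from the pose measured when the call began, along the tool's axes at that moment; what a row does not reach only later rows make up. A row lasts 1/8 s, in which the tool goes at most 62.5 mm and 10.7 degrees, less where a joint would pass 70% of its speed; a pose out of reach is approached as far as the arm can. A call with a gripper value outside its range is refused whole. The fingers move at their own pace and stop on an object; "force" is the grip in N (left out, the last holds). Time passes only in rows, so rows that repeat a pose let the fingers close. It gives the time, the measured TCP pose, the force and the opening at its end, in the units of the state.
- robot.get_obs(): the state, without advancing time (a new reading comes with each control period).
- cams.camera(name): name is "scene" or "top" or "wrist"; returns a dict with "color" (480x640x3 uint8, red, green, blue), "range_z" (480x640 float32, m along the optical axis (not along the pixel's ray), 0 where there is no reading), "intrinsics" (3x3 intrinsics, pixels), "extrinsics" (4x4, takes a point from camera to world coordinates). Camera axes: x right, y down, z forward; pixel columns grow to the right and rows downward; lengths in m; the calibration is good to about 2 mm. A picture is of the moment at which its call begins.
- hand_in(): hands the job in, once; it reports no verdict.
The state is a dict: "time": time; "q": joint angles; "joint_velocities": joint speeds; "joint_torque": joint torques, N m; "position": TCP position; "tool_rot": TCP orientation; "ft_force": force on the tool from outside, world axes, zero at the start; "moment": the same for the moment, N m; "grip_width": finger opening in m.
Only numpy, scipy, OpenCV 4.12 (cv2) and the standard library are available. Lean on these libraries where they do the work, as an engineer would, in place of code of your own. Each camera call takes 0.05 s, during which the arm holds its last target.

### The job

Mark the short brass tube in the small punch press: lay it crosswise in the shallow cradle on the press's loading deck and let go, then push it through the hinged flap so that it rolls down to the stop under the punch and the flap falls shut behind it. Only then press the round plunger head all the way down to its stop, hold it there for a second and let it spring back up. Leave the tube in the press and leave the other things on the bench where they stand.

Things in the scene. Friction and masses are not known exactly. Their poses are not given: they have to be found in the camera images.
- brass_tube: thick-walled brass tube, 75 mm long, 25 mm diameter, about 0.17 kg, lying on the bench to the left of the press. Origin on its surface halfway along, at first underneath; its x axis runs along the tube, at first level. It rolls freely.
- tube_center (a point): the centre of the brass tube (middle of its length, on its axis); x runs along the tube. 12.5 mm above the bench at the start.
- press: hand punch press fixed to the bench: aluminium base plate 232 x 124 mm, grey cheeks, clear guard, steel bridge with the plunger. Origin at bench height near the middle of the base; x is the feed direction (loading deck, flap, punch), y across, z up. Behind the flap it is roofed over: guard top 83 mm, bridge 88 mm, bushing 101 mm high.
- deck_end (a point): middle of the deck's inner edge, press x = -24 mm, 45 mm high. The level loading deck runs from here back to x = -118 mm, open at that end, between cheeks 86 mm apart inside that rise 12 mm above it. From here a ramp falls at 16 degrees under the flap to the back stop: a tube whose axis is pushed 3 to 12 mm past this edge rolls the rest of the way through the flap by itself.
- cradle (a point): where the tube's centre belongs in the loading cradle: press x = -75 mm, 57.5 mm above the bench. The cradle is the strip of deck between two ridges that run across it, 14 mm apart and 1.5 mm high; the tube lies in it along the press's y. A push of about 1 N rolls it over the ridge; deck and ridges are polished and slippery (friction about 0.3). Axes as the press.
- nest (a point): where the tube's centre comes to rest under the punch, against the back stop: press x = 48 mm, 37 mm above the bench. Axes as the press.
- flap_hinge_line (a point): middle of the flap's hinge pin (6 mm thick), press x = -10 mm, 80 mm above the bench. The flap is a steel plate 80 mm wide that hangs from it to 45.5 mm above the bench.
- flap_plate (a joint): flap angle, 0 = hanging shut, grows to 1.45 as its lower edge swings in, toward the punch (it cannot swing out toward the deck). Falls shut by its own weight.
- head_top (a point): centre of the top of the black plunger head, 36 mm diameter, flat on top for 28 mm; on the press's centre line at press x = 48 mm, 136 mm above the bench when up. It moves down with the plunger.
- plunger (a joint): plunger travel in m, 0 = up, 0.016 = down on its stop. Spring: about 4 N at the start, 13 N at the stop; it returns by itself.
- jar_grey: bystander: white jar with black lid, 56 mm diameter, 75 mm tall, behind the tube. Origin under its centre.
- solder_tin: bystander: flat grey tin 66 x 97 x 21 mm, to the right of the press. Origin under its centre.
- ceramic_block: bystander: yellowish ceramic block 30 x 68 x 26 mm, nearer to the robot than the tube. Origin under its centre.
Not all that is in view belongs to the job. What is shaped like the brass_tube but black is not meant.

How it is judged:
On the way, in this order (a step that is already met when the one before it is completed fails the run):
1. the tube lies crosswise in the cradle, let go (distance between tube_center and cradle below 0.009 m and angle between the x axis of brass_tube and the y axis of press, either way round below 0.12 rad and contact force between brass_tube and the fingers below 0.05 N and linear speed of brass_tube below 0.02 m/s), for 0.2 s.
2. the tube rests under the punch, the flap has fallen shut behind it and the plunger is still up (distance between tube_center and nest below 0.009 m and angle between the x axis of brass_tube and the y axis of press, either way round below 0.12 rad and value of joint flap_plate below 0.1 rad and value of joint plunger below 0.003 m), for 0.2 s.
3. the plunger is held down on its stop with the tube under the punch (value of joint plunger above 0.014 m and distance between tube_center and nest below 0.009 m), for 0.4 s.
At the end, for the whole second after the job is handed in: The tube lies at rest crosswise under the punch (its centre within 9 mm of the nest point, within 0.12 rad of square), the flap hangs shut (under 0.1 rad) and the plunger is back up (within 2 mm), after having been held within 2 mm of its stop for 0.4 s (distance between tube_center and nest below 0.009 m and angle between the x axis of brass_tube and the y axis of press, either way round below 0.12 rad and linear speed of brass_tube below 0.02 m/s and value of joint flap_plate below 0.1 rad and value of joint plunger below 0.002 m); the robot touches nothing.
It fails at once if the plunger is pressed before the tube is under the punch (value of joint plunger above 0.006 m and distance between tube_center and nest above 0.02 m).
It fails at once if the jar, the tin or the ceramic block is shoved away (more than 30 mm) (distance of any of jar_grey, solder_tin, ceramic_block from where it was at the start of the episode above 0.03 m).
It also fails if it takes over 58 s, if anything falls off the work surface, if the arm or the gripper's body presses on something with over 40 N, if the wrist force passes 120 N, or if a joint passes its speed limit or range.

## Working session

There is one attempt and no reset: what is moved stays moved. The work goes in short steps, Python scripts to look and compute and a tool call to move; the robot and the scene stay as the last step left them, time stands still between calls to the robot, and variables do not carry over. Pictures are saved under pics/ and viewed, and the job is handed in when it is done.

Besides the shell and the picture viewer there is one more tool, called after "Request:" as name(argument=value, ...) on one line, values as JSON. send_rows: Moves the arm, as the interface text tells. Its arguments: {"type":"object","properties":{"steps":{"type":"array","items":{"type":"number"}},"force":{"type":"number"}},"required":["steps"]}

```bash
mkdir -p pics
python3 - <<'E'
from rig import robot,cams
import cv2,numpy as np
o=robot.get_obs();print({k:np.round(v,4).tolist() for k,v in o.items()},robot.grip_point_offset)
for n in ["scene","top"]:
    c=cams.camera(n);cv2.imwrite(f"pics/{n}0.png",c["color"][:,:,::-1])
    np.savez(f"{n}0.npz",**c);print(n,c["intrinsics"].tolist(),np.round(c["extrinsics"],4).tolist())
E
```

```text
{'time': 0.0, 'q': [-1.3635, 0.5285, 1.4339, -0.0, 1.1814, -0.1785], 'joint_velocities': [-0.0001, -0.0003, -0.0009, 0.0024, 0.0013, -0.0003], 'joint_torque': [0.0009, -44.004, -17.6589, 0.0633, 0.0583, -0.0002], 'position': [0.235, -0.5782, 0.1936], 'tool_rot': [0.9815, 0.1917, -0.0, -0.0011], 'ft_force': [0.3255, 0.4491, -0.2299], 'moment': [0.0071, -0.0004, 0.0182], 'grip_width': 0.0871} 0.0187
scene [[524.4799846808337, 0.0, 324.4387867567388], [0.0, 524.4799846808337, 233.85574366902313], [0.0, 0.0, 1.0]] [[0.483, -0.3403, 0.8068, -0.3014], [-0.8755, -0.2049, 0.4377, -0.5221], [0.0163, -0.9177, -0.3968, 0.5033], [0.0, 0.0, 0.0, 1.0]]
top [[557.2364369783321, 0.0, 322.7339804805644], [0.0, 557.2364369783321, 240.54455439866268], [0.0, 0.0, 1.0]] [[-0.0194, -0.9918, 0.1265, 0.3935], [-0.9996, 0.0218, 0.0176, -0.0699], [-0.0202, -0.1261, -0.9918, 1.2631], [0.0, 0.0, 0.0, 1.0]]
```

View pics/scene0.png

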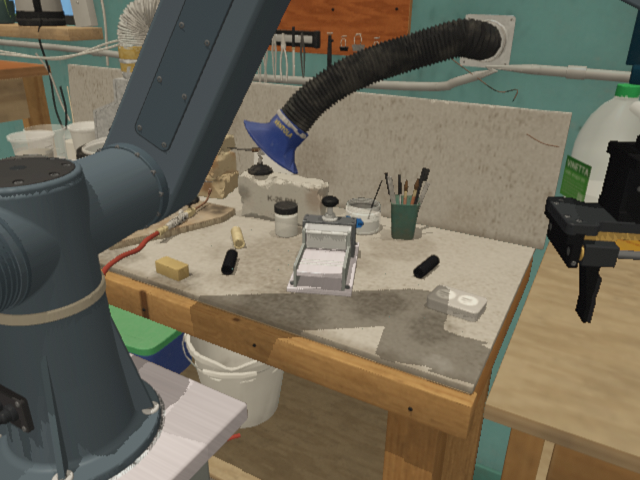

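View pics/top0.png

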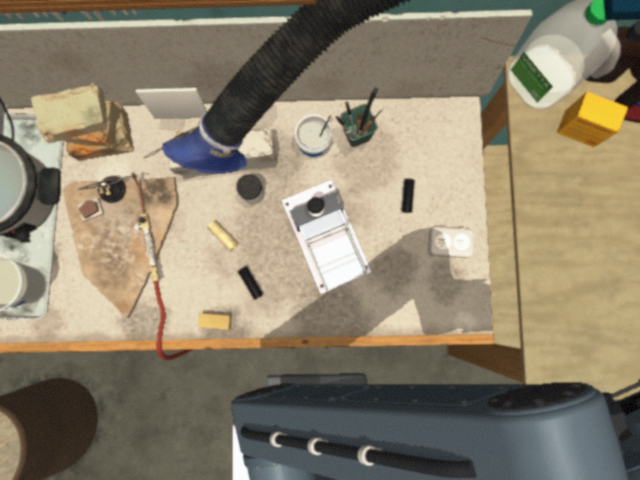

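Candidates shaped like a tube in the top view are brass-coloured at (222,235), black at (250,281) and black at (408,195). The brass one left of the press fits the description. I'll confirm it in a crop and measure.

```bash
cat > h.py <<'E'
import numpy as np,cv2
def ray(c,uv,z):
    K=c["intrinsics"];T=c["extrinsics"];uv=np.atleast_2d(uv).astype(float)
    d=np.c_[(uv-[K[0,2],K[1,2]])/[K[0,0],K[1,1]],np.ones(len(uv))]@T[:3,:3].T
    o=T[:3,3];return o+d*((z-o[2])/d[:,2])[:,None]
def proj(c,P):
    K=c["intrinsics"];T=c["extrinsics"];p=(np.atleast_2d(P)-T[:3,3])@T[:3,:3];p=p/p[:,2:];return (p@K.T)[:,:2]
def cloud(c):
    K=c["intrinsics"];T=c["extrinsics"];z=c["range_z"];v,u=np.mgrid[:480,:640]
    P=np.stack([(u-K[0,2])/K[0,0]*z,(v-K[1,2])/K[1,1]*z,z],-1);return P@T[:3,:3].T+T[:3,3]
E
python3 - <<'E'
from h import *
c=dict(np.load("top0.npz"));img=c["color"]
a=cv2.resize(img[205:310,180:270],None,fx=5,fy=5,interpolation=cv2.INTER_CUBIC)
b=cv2.resize(img[175:300,275:380],None,fx=4.2,fy=4.2,interpolation=cv2.INTER_CUBIC)
cv2.imwrite("pics/cropA.png",a[:,:,::-1]);cv2.imwrite("pics/cropB.png",b[:,:,::-1])
hsv=cv2.cvtColor(img,cv2.COLOR_RGB2HSV)
print(hsv[235,222],hsv[320,215])
m=np.zeros((480,640),np.uint8);s=hsv[205:262,195:245];m[205:262,195:245]=((s[...,1]>75)&(s[...,2]>120)&(s[...,0]<35))*255
n,l,st,ce=cv2.connectedComponentsWithStats(m);print(st[1:].tolist())
i=1+st[1:,4].argmax();pts=np.argwhere(l==i)[:,::-1];r=cv2.minAreaRect(pts.astype(np.float32));print(r)
W=ray(c,pts,0.0125);mu=W.mean(0);ev=np.linalg.svd((W-mu)[:,:2],full_matrices=False)[2];print(mu,ev[0],np.degrees(np.arctan2(ev[0,1],ev[0,0])))
cl=cloud(c);print("tube z",np.percentile(cl[l==i][:,2],[5,50,95]), cl[l==i].mean(0))
# press cloud heights
for n,(u,v) in dict(deck=(340,262),head=(316,204)).items(): print(n,cl[v,u])
E
```

```text
[ 26  73 250] [ 20 130 231]
[[208, 221, 30, 30, 356]]
((222.5023651123047, 235.43112182617188), (34.067176818847656, 11.063302993774414), 46.97493362426758)
[0.5700571  0.18056187 0.0125    ] [-0.72542823 -0.68829782] -136.5044830713093
tube z [0.01095853 0.02259805 0.02806202] [0.56819501 0.17799995 0.02513292]
deck [ 0.50064957 -0.08518035  0.04420019]
head [ 0.61384754 -0.03738962  0.13306107]
```

View pics/cropA.png

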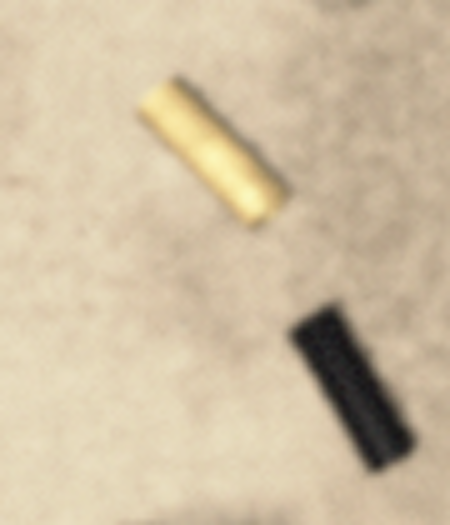

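View pics/cropB.png

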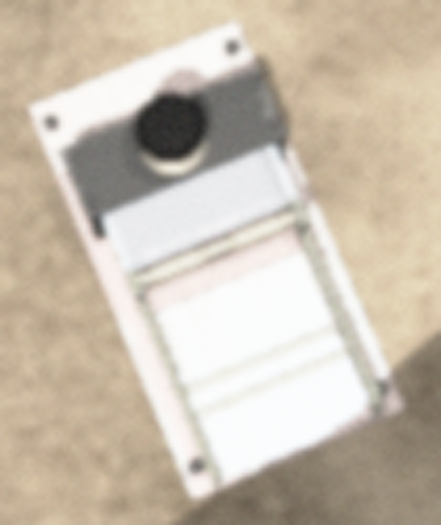

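Run:
```python
from h import *
c=dict(np.load("top0.npz"));img=c["color"]
f=lambda p:np.array(p,float)/4.2+[275-.38,175-.38]
cor=f([(30,105),(237,22),(402,403),(200,498)])
for z in (0,0.008):
    W=ray(c,cor,z)[:,:2];print(z,np.round(W,4).tolist(),"c",W.mean(0),"len",np.linalg.norm(W-np.roll(W,-1,0),axis=1))
    d=(W[0]+W[1]-W[2]-W[3]);e=W[0]+W[3]-W[1]-W[2];print(np.degrees(np.arctan2(d[1],d[0])),np.degrees(np.arctan2(-e[0],e[1])))
g=cv2.cvtColor(img,cv2.COLOR_RGB2GRAY);m=np.zeros_like(g);m[190:222,300:332]=(g[190:222,300:332]<60)*255
n,l,st,ce=cv2.connectedComponentsWithStats(m);i=1+st[1:,4].argmax();print(st[i],ce[i])
pts=np.argwhere(l==i)[:,::-1].astype(np.float32);(cc,r)=cv2.minEnclosingCircle(pts);print(cc,r,ray(c,cc,0.136),ray(c,ce[i],0.136), "px radius expect",18e-3*557/1.13)
cl=cloud(c);print(np.percentile(cl[l==i][:,2],[5,50,90]),np.median(cl[l==i],0))
# ridges
R=f([(188,386),(333,332),(205,410),(345,352)]);print(ray(c,R,0.0465))
```

```text
0 [[0.6519, 0.0454], [0.6958, -0.0695], [0.4836, -0.154], [0.4347, -0.044]] c [ 0.56652579 -0.05551544] len [0.12293385 0.22844482 0.12033857 0.23485977]
22.04635898782378 22.42537373834334
0.008 [[0.6503, 0.0446], [0.6939, -0.0695], [0.483, -0.1534], [0.4345, -0.0442]] c [ 0.56542966 -0.05560634] len [0.12215526 0.22699799 0.11957642 0.23337231]
22.04635898782379 22.425373738343392
[308 198  16  14 173] [315.34104046 204.67630058]
(315.0, 204.0) 8.062357902526855 [[ 0.61332232 -0.03541651  0.136     ]] [[ 0.61189216 -0.03609322  0.136     ]] px radius expect 8.872566371681417
[0.13214158 0.13557074 0.13906622] [ 0.61184716 -0.03555481  0.13557074]
[[ 0.49146972 -0.03982308  0.0465    ]
 [ 0.51812242 -0.11604398  0.0465    ]
 [ 0.47877113 -0.04843729  0.0465    ]
 [ 0.50751207 -0.12201625  0.0465    ]]
```

```bash
cat >> h.py <<'E'
from scipy.spatial.transform import Rotation as R
def delta(o,target,yawdeg):
    """tool-frame shift & turn from obs o to TCP target with tool x at yaw (tool down)"""
    r=R.from_quat(o["tool_rot"]);d=r.inv().apply(np.array(target)-o["position"])
    x=r.apply([1,0,0]);y0=np.degrees(np.arctan2(x[1],x[0]));t=(yawdeg-y0+180)%360-180
    print("shift",np.round(d,4),"turn",round(-np.radians(t),4),"yaw now",round(y0,2),"z axis",np.round(r.apply([0,0,1]),4), "dist",round(np.linalg.norm(d),4))
E
python3 - <<'E'
from h import *
from rig import robot
c=dict(np.load("top0.npz"));cl=cloud(c)
for n,(u,v) in dict(jar=(250,187),nozzle=(195,152),nozzle2=(230,158),hose=(235,120),cup=(358,125)).items(): print(n,cl[v,u])
o=robot.get_obs()
delta(o,[0.47,-0.095,0.24],22.2)
delta(o,[0.57,0.18,0.15],43.5)
E
```

```text
jar [0.6658792  0.10743305 0.07654412]
nozzle [0.69572335 0.18501108 0.24992205]
nozzle2 [0.6931376  0.12593227 0.21254655]
hose [0.72840127 0.09589198 0.32732778]
cup [ 0.79881095 -0.13132206  0.07867116]
shift [ 0.3996 -0.3595 -0.0455] turn -0.0017 yaw now 22.1 z axis [-4.e-04  2.e-03 -1.e+00] dist 0.5394
shift [ 0.5957 -0.5765  0.045 ] turn -0.3734 yaw now 22.1 z axis [-4.e-04  2.e-03 -1.e+00] dist 0.8301
```

Request:
send_rows(steps=[0.087, 0.1, -0.09, -0.045, 0, 0.087, 0.2, -0.18, -0.045, 0, 0.087, 0.4, -0.36, -0.045, 0, 0.087, 0.4, -0.36, -0.045, 0, 0.087, 0.4, -0.36, -0.045, 0, 0.087, 0.4, -0.36, -0.045, 0, 0.087, 0.4, -0.36, -0.045, 0, 0.087, 0.4, -0.36, -0.045, 0])

```text
time: 1.1
position: [0.4521, -0.1307, 0.2376]
tool_rot: [0.981, 0.192, -0.0, -0.001]
ft_force: [1.3, -0.1, -0.9]
grip_width: 0.0871
```

Request:
send_rows(steps=[0.087, 0.03, -0.025, 0, 0, 0.087, 0.03, -0.025, 0, 0, 0.087, 0.03, -0.025, 0, 0])

```text
time: 1.48
position: [0.4701, -0.0965, 0.2374]
tool_rot: [0.981, 0.192, -0.0, -0.001]
ft_force: [0.4, 0.3, 0.4]
grip_width: 0.087
```

Run:
```python
from rig import robot,cams
from h import *
print(np.round(robot.get_obs()["position"],4))
for n in ["wrist","scene"]:
    c=cams.camera(n);cv2.imwrite(f"pics/{n}1.png",c["color"][:,:,::-1])
    np.savez(f"{n}1.npz",**c);print(n,np.round(c["extrinsics"],4).tolist())
```

```text
[ 0.4701 -0.0965  0.2374]
wrist [[0.3772, -0.8877, -0.264, 0.5432], [-0.9261, -0.3621, -0.1057, -0.0668], [-0.0018, 0.2844, -0.9587, 0.4286], [0.0, 0.0, 0.0, 1.0]]
scene [[0.483, -0.3403, 0.8068, -0.3014], [-0.8755, -0.2049, 0.4377, -0.5221], [0.0163, -0.9177, -0.3968, 0.5033], [0.0, 0.0, 0.0, 1.0]]
```

View pics/wrist1.png

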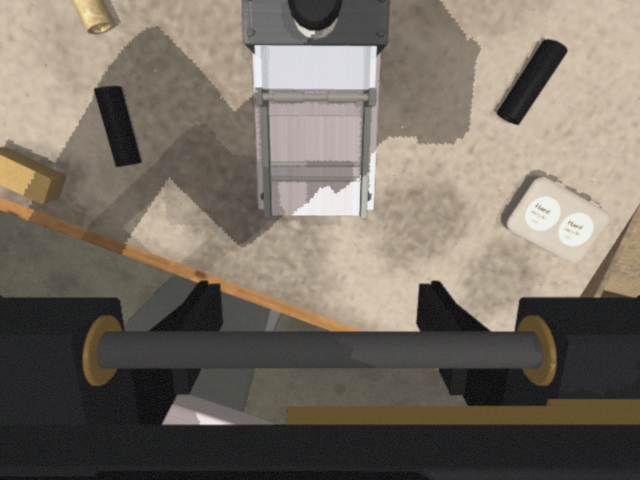

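View pics/scene1.png

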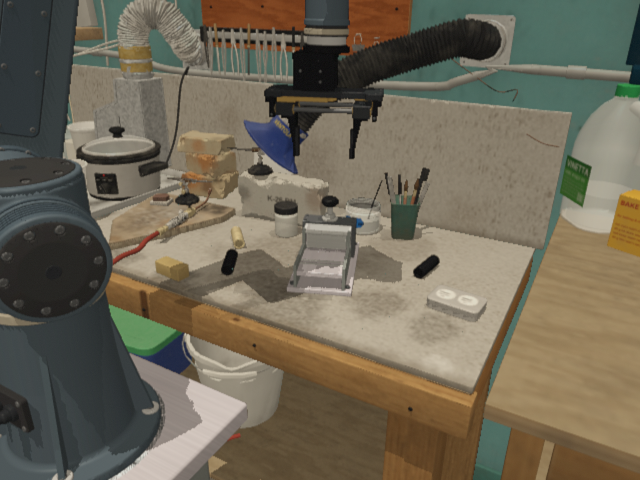

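Run:
```python
from h import *
c=np.load("wrist1.npz");img=c["color"]
cv2.imwrite("pics/wc.png",cv2.resize(img[70:225,240:400],None,fx=3.8,fy=3.8,interpolation=cv2.INTER_CUBIC)[:,:,::-1])
```

```text
(no output)
```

View pics/wc.png

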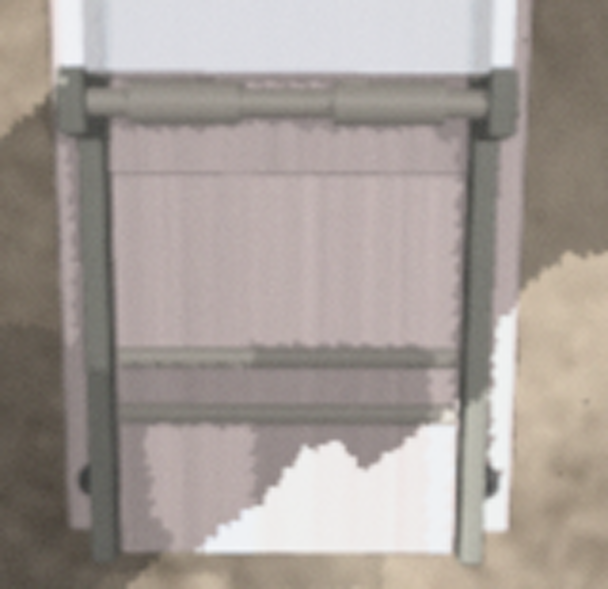

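Run:
```python
from h import *
c=dict(np.load("wrist1.npz"))
f=lambda p:np.array(p,float)/3.8+[240-.37,70-.37]
A=dict(deckend=([(115,172),(462,172)],.045,-.024),front=([(120,551),(457,551)],.045,-.118),ridge1=([(122,355),(458,355)],.0465,-.068),ridge2=([(122,412),(458,412)],.0465,-.082),hinge=([(88,103),(487,103)],.083,-.010))
mid=[]
for k,(p,z,x) in A.items():
    W=ray(c,f(p),z)[:,:2];d=W[0]-W[1];yaw=np.degrees(np.arctan2(-d[0],d[1]));m=W.mean(0);mid.append((x,*m));print(k,np.round(m,4),"w",round(np.linalg.norm(d),4),"yaw",round(yaw,2))
mid=np.array(mid);d=mid[1,1:]-mid[0,1:];print("axis yaw",np.degrees(np.arctan2(-d[1],-d[0])),np.linalg.norm(d))
y=np.radians(22.2);u=np.array([np.cos(y),np.sin(y)])
print("origins",np.round(mid[:,1:]-mid[:,:1]*u,4).tolist())
W=ray(c,f([(104,130),(118,550),(470,130),(458,550)]),.057);print("cheek mids",(W[0]+W[2])[:2]/2,(W[1]+W[3])[:2]/2,np.linalg.norm(W[0]-W[2]),np.linalg.norm(W[1]-W[3]),np.degrees(np.arctan2((W[0]-W[1])[1],(W[0]-W[1])[0])))
```

```text
deckend [ 0.5461 -0.0613] w 0.0838 yaw 22.16
front [ 0.4592 -0.0965] w 0.0873 yaw 22.18
ridge1 [ 0.506 -0.078] w 0.0835 yaw 22.17
ridge2 [ 0.4929 -0.0833] w 0.0844 yaw 22.18
hinge [ 0.5589 -0.0564] w 0.0857 yaw 22.16
axis yaw 22.014394831784966 0.09373352414181317
origins [[0.5683, -0.0523], [0.5685, -0.0519], [0.5689, -0.0523], [0.5688, -0.0523], [0.5681, -0.0526]]
cheek mids [ 0.55451922 -0.05768047] [ 0.46202942 -0.09531676] 0.08493799631510664 0.08526388246849384 22.04909809047254
```

Run:
```python
from h import *
from rig import robot
delta(robot.get_obs(),[0.53,0.142,0.16],43.5)
```

```text
shift [ 0.1453 -0.1992  0.0779] turn -0.3753 yaw now 22.0 z axis [-0.0011  0.0018 -1.    ] dist 0.2586
```

Request:
send_rows(steps=[0.06, 0.145, -0.2, 0.078, -0.375, 0.06, 0.145, -0.2, 0.078, -0.375, 0.06, 0.145, -0.2, 0.078, -0.375, 0.06, 0.145, -0.2, 0.078, -0.375, 0.06, 0.145, -0.2, 0.078, -0.375, 0.06, 0.145, -0.2, 0.078, -0.375, 0.06, 0.145, -0.2, 0.078, -0.375])

```text
time: 2.45
position: [0.5297, 0.1407, 0.1604]
tool_rot: [0.929, 0.369, -0.0, -0.001]
ft_force: [0.7, 0.3, -0.1]
grip_width: 0.06
```

Run:
```python
from rig import robot,cams
from h import *
o=robot.get_obs();print(np.round(o["position"],4))
c=cams.camera("wrist");img=c["color"];cv2.imwrite("pics/wrist2.png",img[:,:,::-1]);np.savez("wrist2.npz",**c)
hsv=cv2.cvtColor(img,cv2.COLOR_RGB2HSV)
print(proj(c,[[.57,.18,.0125]]))
m=((hsv[...,1]>95)&(hsv[...,2]>110)&(hsv[...,0]>15)&(hsv[...,0]<32)).astype(np.uint8)*255
n,l,st,ce=cv2.connectedComponentsWithStats(m);print([s.tolist() for s in st[1:] if s[4]>300])
```

```text
[0.5297 0.1407 0.1604]
[[318.16372574 148.97256115]]
[[117, 254, 79, 73, 1782], [149, 317, 17, 68, 424], [475, 317, 16, 68, 440], [214, 400, 426, 24, 8282]]
```

View pics/wrist2.png

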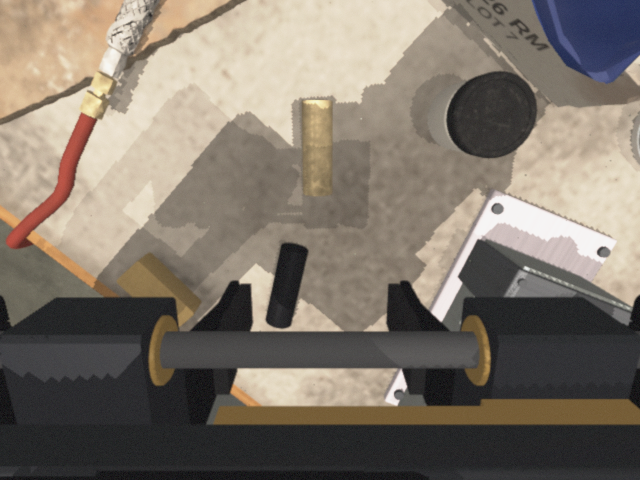

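Run:
```python
from rig import robot
from h import *
c=dict(np.load("wrist2.npz"));hsv=cv2.cvtColor(c["color"],cv2.COLOR_RGB2HSV)
s=hsv[85:210,285:350];print(hsv[150,317],hsv[110,317],hsv[150,350])
m=((s[...,1]>100)&(s[...,0]>12)&(s[...,0]<35)).astype(np.uint8);m=cv2.morphologyEx(m,cv2.MORPH_OPEN,np.ones((3,3)))
n,l,st,ce=cv2.connectedComponentsWithStats(m);i=1+st[1:,4].argmax();print(st[i])
p=np.argwhere(l==i)[:,::-1]+[285,85]
W=ray(c,p,0.0125)[:,:2];
r=cv2.minAreaRect((W*1000).astype(np.float32));print(r)
mu=W.mean(0);e=np.linalg.svd(W-mu,full_matrices=False)[2][0];print(mu,np.degrees(np.arctan2(e[1],e[0])))
o=robot.get_obs();ctr=np.array(r[0])/1000
yaw=(np.degrees(np.arctan2(e[1],e[0]))+90)%180-90
delta(o,[*ctr,0.08],yaw);delta(o,[*ctr,0.006],yaw)
```

```text
[ 20  89 167] [ 19  88 197] [ 18  44 128]Traceback (most recent call last):
  File "<stdin>", line 6, in <module>
ValueError: attempt to get argmax of an empty sequence
```

Run:
```python
from rig import robot
from h import *
c=dict(np.load("wrist2.npz"));hsv=cv2.cvtColor(c["color"],cv2.COLOR_RGB2HSV)
s=hsv[85:210,285:350]
m=((s[...,1]>64)&(s[...,0]>12)&(s[...,0]<35)).astype(np.uint8);m=cv2.morphologyEx(m,cv2.MORPH_OPEN,np.ones((3,3)))
n,l,st,ce=cv2.connectedComponentsWithStats(m);i=1+st[1:,4].argmax();print(st[i])
p=np.argwhere(l==i)[:,::-1]+[285,85]
W=ray(c,p,0.0125)[:,:2];
r=cv2.minAreaRect((W*1000).astype(np.float32));print(r)
mu=W.mean(0);e=np.linalg.svd(W-mu,full_matrices=False)[2][0];print(mu,np.degrees(np.arctan2(e[1],e[0])))
o=robot.get_obs();ctr=np.array(r[0])/1000
yaw=(np.degrees(np.arctan2(e[1],e[0]))+90)%180-90
delta(o,[*ctr,0.08],yaw);delta(o,[*ctr,0.006],yaw)
```

```text
[  17   15   31   96 2801]
((569.2684936523438, 180.68557739257812), (77.19920349121094, 24.968814849853516), 43.907161712646484)
[0.56966862 0.18112869] -136.26144092832982
shift [ 0.0561 -0.0019  0.0805] turn -0.0072 yaw now 43.33 z axis [-3.0e-04  1.4e-03 -1.0e+00] dist 0.0982
shift [ 0.0561 -0.0018  0.1545] turn -0.0072 yaw now 43.33 z axis [-3.0e-04  1.4e-03 -1.0e+00] dist 0.1644
```

Request:
send_rows(steps=[0.06, 0.056, -0.002, 0.06, -0.007, 0.06, 0.056, -0.002, 0.06, -0.007, 0.06, 0.056, -0.002, 0.1, -0.007, 0.06, 0.056, -0.002, 0.13, -0.007, 0.06, 0.056, -0.002, 0.145, -0.007, 0.06, 0.056, -0.002, 0.154, -0.007, 0.06, 0.056, -0.002, 0.154, -0.007], force=25)

```text
time: 3.38
position: [0.5693, 0.1805, 0.0069]
tool_rot: [0.928, 0.372, 0.0, -0.001]
ft_force: [-0.4, 0.6, -0.2]
grip_width: 0.0603
```

Request:
send_rows(steps=[0.035, 0, 0, 0, 0, 0.01, 0, 0, 0, 0, 0.01, 0, 0, 0, 0, 0.01, 0, 0, 0, 0, 0.01, 0, 0, 0, 0], force=25)

```text
time: 4.0
position: [0.5693, 0.1806, 0.0069]
tool_rot: [0.928, 0.372, 0.0, -0.001]
ft_force: [0.4, 0.5, 0.0]
grip_width: 0.0179
```

Run:
```python
from rig import robot,cams
from h import *
o=robot.get_obs();print(np.round(o["position"],4),o["grip_width"])
for n in ["wrist","scene"]:
    c=cams.camera(n);np.savez(n+"3.npz",**c);img=c["color"]
    if n=="scene": img=cv2.resize(img[180:300,180:340],None,fx=4.5,fy=4.5,interpolation=cv2.INTER_CUBIC)
    cv2.imwrite(f"pics/{n}3.png",img[:,:,::-1])
```

```text
[0.5693 0.1806 0.0069] 0.017908965973632975
```

View pics/wrist3.png

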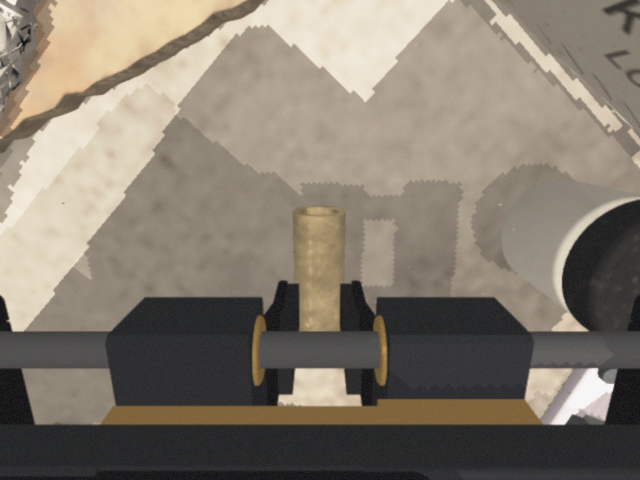

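View pics/scene3.png

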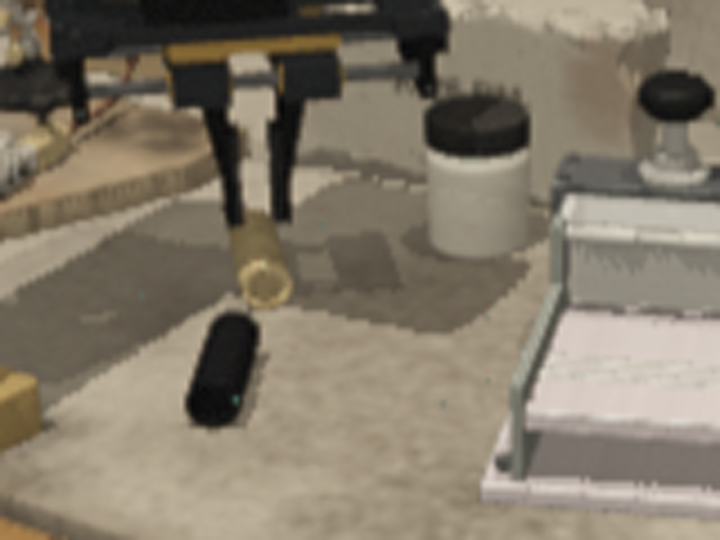

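Run:
```python
from rig import robot
from h import *
c=dict(np.load("scene3.npz"));o=robot.get_obs();p=o["position"]
for P in [p,p+[0,0,.0187],[.5693,.1806,.0125],[.5693,.1806,.0],np.array([.5693,.1806,.0125])+.0375*np.array([.72,.69,0]),np.array([.5693,.1806,.0125])-.0375*np.array([.72,.69,0])]:
    print((proj(c,P)-[180,180])*4.5)
cl=cloud(c)
w=dict(np.load("wrist3.npz"));print(proj(w,p),proj(w,[.5693,.1806,.0125]+.0375*np.array([.72,.69,0])))
```

```text
[[253.80533961 272.50136685]]
[[251.95546723 238.92426032]]
[[253.12929278 262.37104508]]
[[254.35820388 284.66828194]]
[[245.42043841 234.21470833]]
[[261.27379441 292.11856911]]
[[318.94428995 280.27936481]] [[318.76728961 211.52243073]]
```

Run:
```python
from h import *
c=dict(np.load("scene3.npz"));cl=cloud(c)
for (x,y) in [(228,190),(233,205),(236,215),(238,222),(280,190),(281,205),(282,214),(283,222),(258,250),(250,220),(265,285),(262,270)]:
    u,v=int(round(x/4.5+180)),int(round(y/4.5+180));print((x,y),np.round(cl[v,u],4),c["color"][v,u])
w=dict(np.load("wrist3.npz"));cw=cloud(w)
for (u,v) in [(285,290),(288,300),(350,290),(355,310),(320,230),(320,260),(320,300)]: print((u,v),np.round(cw[v,u],4),w["color"][v,u])
```

```text
(228, 190) [0.5545 0.181  0.058 ] [16 15 16]
(233, 205) [0.5594 0.1828 0.0462] [27 26 25]
(236, 215) [0.5584 0.1823 0.0417] [25 25 26]
(238, 222) [0.5592 0.1803 0.0394] [43 39 32]
(280, 190) [0.5726 0.1643 0.0552] [23 23 22]
(281, 205) [0.573  0.1651 0.0451] [28 27 27]
(282, 214) [0.5718 0.1617 0.0414] [30 29 25]
(283, 222) [0.6372 0.213  0.0041] [83 76 64]
(258, 250) [0.5553 0.1668 0.0267] [121 105  74]
(250, 220) [0.58   0.1884 0.0301] [114  99  70]
(265, 285) [0.5582 0.1645 0.0088] [116 101  70]
(262, 270) [0.5751 0.1804 0.0061] [127 111  78]
(285, 290) [0.5684 0.1989 0.0467] [30 29 27]
(288, 300) [0.5683 0.1965 0.0525] [36 37 37]
(350, 290) [0.5861 0.1785 0.0435] [39 36 36]
(355, 310) [0.5864 0.1781 0.062 ] [32 31 36]
(320, 230) [0.5926 0.2022 0.0254] [172 149 111]
(320, 260) [0.5826 0.1925 0.0262] [173 151 114]
(320, 300) [0.5678 0.1784 0.0251] [185 161 121]
```

Run:
```python
from h import *
from rig import robot
o=robot.get_obs();r=R.from_quat(o["tool_rot"]);p=np.array(o["position"])
for f in ("scene3","wrist3"):
    c=dict(np.load(f+".npz"));cl=cloud(c).reshape(-1,3);col=c["color"].reshape(-1,3)
    ok=(c["range_z"].ravel()>0);t=r.inv().apply(cl-p)
    m=ok&(abs(t[:,0])<.03)&(abs(t[:,1])<.05)&(t[:,2]>-.1)&(cl[:,2]>.003)
    d=m&(col.max(1)<60)
    print(f,"dark")
    for a in np.arange(-.08,.01,.006):
        s=d&(t[:,2]>=a)&(t[:,2]<a+.006)
        if s.sum()>3:
            for nm,sg in(("L",t[:,1]<0),("R",t[:,1]>0)):
                q=t[s&sg]
                if len(q): print(round(a,3),nm,len(q),"y",np.round(np.percentile(q[:,1],[3,50,97]),4),"x",np.round(np.percentile(q[:,0],[3,97]),4))
```

```text
scene3 dark
-0.08 L 14 y [-0.0178 -0.0114 -0.0069] x [-0.0119 -0.0004]
-0.08 R 17 y [0.0107 0.0167 0.0216] x [-0.0158 -0.0001]
-0.074 L 13 y [-0.0163 -0.0118 -0.0074] x [-0.0142 -0.0085]
-0.074 R 14 y [0.0102 0.0158 0.0211] x [-0.0141 -0.0077]
-0.068 L 10 y [-0.0158 -0.011  -0.0074] x [-0.0104 -0.0061]
-0.068 R 12 y [0.0111 0.0156 0.0205] x [-0.0142 -0.0061]
-0.062 L 9 y [-0.0139 -0.0119 -0.0078] x [-0.0134 -0.006 ]
-0.062 R 11 y [0.0103 0.0145 0.0184] x [-0.0111 -0.0019]
-0.056 L 9 y [-0.0132 -0.0104 -0.0081] x [-0.0137 -0.0088]
-0.056 R 10 y [0.0101 0.0131 0.0162] x [-0.0128 -0.0051]
-0.05 L 6 y [-0.0129 -0.0096 -0.0069] x [-0.0124 -0.0072]
-0.05 R 6 y [0.0116 0.0138 0.0161] x [-0.012  -0.0086]
-0.044 L 9 y [-0.0135 -0.0112 -0.0073] x [-0.0127 -0.0058]
-0.044 R 8 y [0.0112 0.0136 0.0159] x [-0.0101 -0.0059]
-0.038 L 10 y [-0.0132 -0.009  -0.0066] x [-0.0145 -0.0058]
-0.038 R 10 y [0.0111 0.0154 0.0181] x [-0.0122 -0.0052]
wrist3 dark
-0.08 L 374 y [-0.0135 -0.0113 -0.0089] x [-0.0076  0.0014]
-0.08 R 397 y [0.0092 0.0116 0.0139] x [-0.008   0.0013]
-0.074 L 150 y [-0.0178 -0.0143 -
[... 188 characters left out ...]
 0.0126]
-0.062 L 221 y [-0.0187 -0.0141 -0.0096] x [0.0094 0.0126]
-0.062 R 214 y [0.01   0.0145 0.0192] x [0.0095 0.0126]
-0.056 L 227 y [-0.0177 -0.0123 -0.0088] x [0.0028 0.0125]
-0.056 R 225 y [0.0092 0.0126 0.0177] x [0.003  0.0125]
-0.05 L 185 y [-0.0172 -0.0123 -0.0087] x [0.0008 0.0124]
-0.05 R 181 y [0.0092 0.0127 0.0173] x [0.0006 0.0125]
-0.044 L 166 y [-0.0172 -0.0123 -0.0087] x [-0.0019  0.0126]
-0.044 R 161 y [0.0092 0.0122 0.0173] x [-0.0027  0.0125]
-0.038 L 121 y [-0.0172 -0.0133 -0.0092] x [0.0102 0.0125]
-0.038 R 136 y [0.0092 0.013  0.0174] x [-0.005   0.0125]
-0.032 L 32 y [-0.0169 -0.0125 -0.0096] x [0.0103 0.0124]
-0.032 R 39 y [0.0093 0.013  0.0172] x [0.0002 0.0124]
```

The finger tips sit about 31 mm above the reported TCP: both cameras show it, and the jaws closed to 18 mm above the tube without contact. I'll reopen and descend step by step, watching the force.

Request:
send_rows(steps=[0.06, 0, 0, 0, 0, 0.06, 0, 0, 0, 0, 0.06, 0, 0, 0, 0, 0.06, 0, 0, 0, 0, 0.06, 0, 0, 0, 0, 0.06, 0, 0, 0.005, 0, 0.06, 0, 0, 0.01, 0, 0.06, 0, 0, 0.01, 0])

```text
time: 5.1
position: [0.5687, 0.1805, -0.0039]
tool_rot: [0.928, 0.372, -0.0, -0.001]
ft_force: [-1.9, 1.2, -0.0]
grip_width: 0.0598
```

```bash
cat > tip.py <<'E'
from h import *
from rig import robot,cams
import sys
o=robot.get_obs();r=R.from_quat(o["tool_rot"]);p=np.array(o["position"]);print(np.round(p,4),o["grip_width"],np.round(o["ft_force"],1))
for n in ("scene","wrist"):
    c=cams.camera(n);cl=cloud(c).reshape(-1,3);col=c["color"].reshape(-1,3);t=r.inv().apply(cl-p)
    d=(c["range_z"].ravel()>0)&(abs(t[:,0])<.016)&(abs(t[:,1])<.05)&(t[:,2]>-.075)&(col.max(1)<60)
    for s in(-1,1):
        q=t[d&(t[:,1]*s>0)]
        if len(q): print(n,s,len(q),"tip z rel",np.round(np.percentile(q[:,2],[97,99,100]),4),"inner y",np.percentile(abs(q[:,1]),2))
    img=c["color"]
    if n=="scene": 
        u,v=proj(c,p-[0,0,.03])[0].astype(int);u=max(u,80);v=max(v,60);img=cv2.resize(img[v-60:v+60,u-80:u+80],None,fx=4.5,fy=4.5,interpolation=cv2.INTER_CUBIC)
    cv2.imwrite(f"pics/{n}{sys.argv[1]}.png",img[:,:,::-1]);np.savez(f"{n}{sys.argv[1]}.npz",**c)
E
python3 tip.py 4
```

```text
[ 0.5687  0.1805 -0.0039] 0.059765785299049114 [-1.9  1.2 -0. ]
scene -1 76 tip z rel [-0.0331 -0.0318 -0.0307] inner y 0.028482546686033387
scene 1 84 tip z rel [-0.0336 -0.0328 -0.0311] inner y 0.03214943684368829
wrist -1 1907 tip z rel [-0.0324 -0.0311 -0.0291] inner y 0.029440801142435667
wrist 1 1930 tip z rel [-0.0317 -0.0304 -0.0294] inner y 0.03015151204673275
```

View pics/scene4.png

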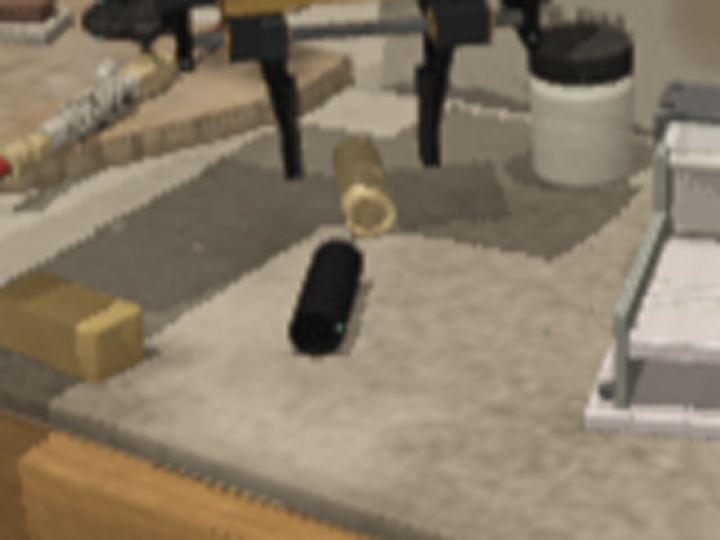

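Run:
```python
from h import *
from rig import robot
o=robot.get_obs();r=R.from_quat(o["tool_rot"]);p=np.array(o["position"])
c=dict(np.load("scene1.npz"))
p1=np.array([.4701,-.0965,.2374]);r1=R.from_quat([.9815,.192,0,-.001])
cl=cloud(c).reshape(-1,3);t=r1.inv().apply(cl-p1);ok=(c["range_z"].ravel()>0)&(abs(t[:,0])<.06)&(abs(t[:,1])<.13)&(t[:,2]<0)&(t[:,2]>-.2)
for a in np.arange(-.12,.12,.01):
    s=ok&(t[:,1]>=a)&(t[:,1]<a+.01)
    if s.sum()>3:print(round(a,2),s.sum(),"max z",np.round(np.percentile(t[s,2],[95,100]),4),"x",np.round(np.percentile(t[s,0],[2,98]),3))
# jar in tool frame
print("jar tool",r.inv().apply(np.array([.666,.107,.0755])-p))
w=dict(np.load("wrist2.npz"));cw=cloud(w);q=cw[85:145,455:530].reshape(-1,3);q=q[(q[:,2]>.06)&(q[:,2]<.09)];print("jar top from wrist",q.mean(0),q.min(0),q.max(0))
```

```text
-0.1 12 max z [-0.1359 -0.135 ] x [-0.035  0.02 ]
-0.09 150 max z [-0.1059 -0.1023] x [-0.039  0.029]
-0.08 208 max z [-0.1063 -0.1019] x [-0.039  0.032]
-0.07 210 max z [-0.1004 -0.0967] x [-0.039  0.025]
-0.06 266 max z [-0.0723 -0.0566] x [-0.039  0.009]
-0.05 616 max z [-0.039  -0.0308] x [-0.038  0.023]
-0.04 358 max z [-0.1147 -0.1108] x [-0.037  0.027]
-0.03 366 max z [-0.1138 -0.1112] x [-0.037  0.028]
-0.02 338 max z [-0.114 -0.112] x [-0.033  0.027]
-0.01 343 max z [-0.1144 -0.1124] x [-0.038  0.027]
-0.0 346 max z [-0.1147 -0.1113] x [-0.038  0.027]
0.01 456 max z [-0.1139 -0.1112] x [-0.038  0.027]
0.02 137 max z [-0.1123 -0.1116] x [-0.034  0.028]
0.03 126 max z [-0.1126 -0.1122] x [-0.034  0.028]
0.04 196 max z [-0.0384 -0.0317] x [-0.033  0.028]
0.05 387 max z [-0.043  -0.0325] x [-0.039  0.02 ]
0.06 220 max z [-0.0924 -0.0757] x [-0.039  0.021]
0.07 206 max z [-0.1064 -0.098 ] x [-0.04   0.034]
0.08 201 max z [-0.1043 -0.1009] x [-0.04   0.025]
0.09 87 max z [-0.1269 -0.1251] x [-0.04   0.028]
jar tool [ 0.01924572  0.11994485 -0.07902479]
jar top from wrist [0.6682574  0.11438457 0.07475202] [0.64155633 0.08527839 0.06003946] [0.69643999 0.14047234 0.07837808]
```

Request:
send_rows(steps=[0.06, 0, 0, 0.01, 0, 0.06, 0, 0, 0.019, 0, 0.06, 0, 0, 0.019, 0, 0.03, 0, 0, 0.019, 0, 0.03, 0, 0, 0.019, 0, 0.03, 0, 0, 0.019, 0, 0.01, 0, 0, 0.019, 0, 0.01, 0, 0, 0.019, 0], force=25)

```text
time: 6.2
position: [0.5693, 0.1806, -0.0222]
tool_rot: [0.928, 0.372, 0.0, -0.001]
ft_force: [-0.6, 0.9, 1.1]
grip_width: 0.0242
```

Request:
send_rows(steps=[0.01, 0, 0, 0, 0, 0.01, 0, 0, 0, 0], force=25)

```text
time: 6.45
position: [0.5693, 0.1806, -0.0222]
tool_rot: [0.928, 0.372, 0.0, -0.001]
ft_force: [0.3, 0.1, 0.9]
grip_width: 0.0245
```

```bash
python3 tip.py 5
```

```text
[ 0.5693  0.1806 -0.0222] 0.024500608098693304 [0.3 0.1 0.9]
scene -1 73 tip z rel [-0.0347 -0.034  -0.0335] inner y 0.010903351235469904
scene 1 71 tip z rel [-0.0341 -0.0334 -0.0331] inner y 0.014916952017686537
wrist -1 1372 tip z rel [-0.0324 -0.031  -0.0294] inner y 0.011906334266029174
wrist 1 1390 tip z rel [-0.0324 -0.0308 -0.0297] inner y 0.012300822624129125
```

View pics/wrist5.png

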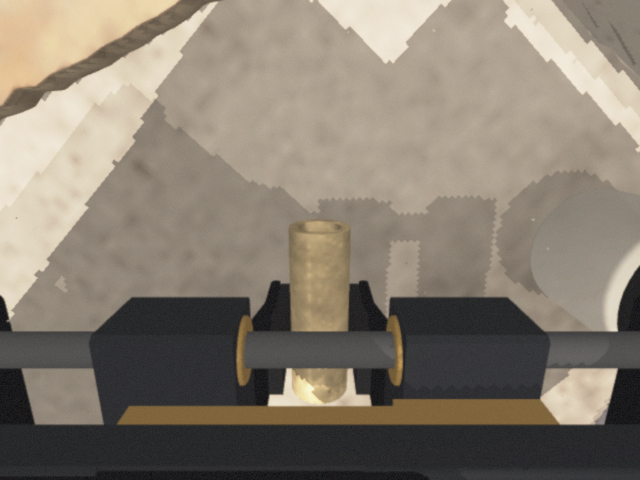

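View pics/scene5.png

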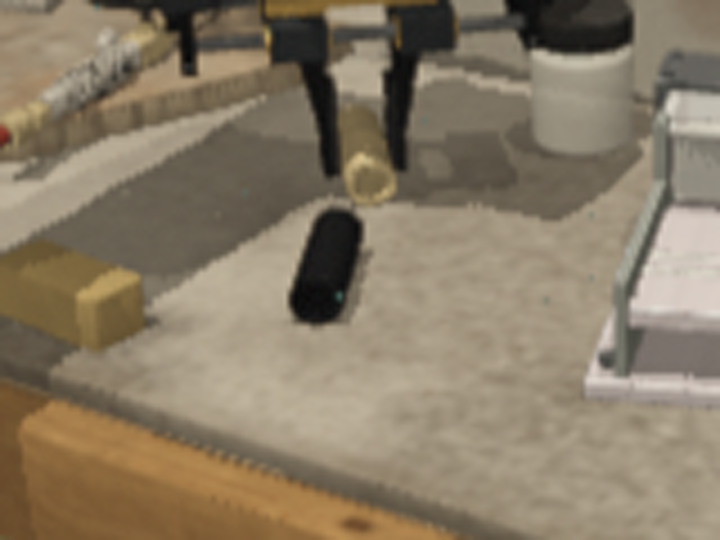

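Request:
send_rows(steps=[0.01, 0, 0, -0.02, 0, 0.01, 0, 0, -0.05, 0, 0.01, 0, 0, -0.1, 0, 0.01, 0, 0, -0.13, 0, 0.01, 0, 0, -0.13, 0])

```text
time: 7.18
position: [0.5715, 0.1808, 0.1113]
tool_rot: [0.928, 0.372, 0.004, 0.0]
ft_force: [0.7, -0.2, -2.3]
grip_width: 0.0244
```

Run:
```python
from h import *
from rig import robot
o=robot.get_obs();print(np.round(o["position"],4),o["grip_width"],o["ft_force"],np.round(o["q"],3))
delta(o,[.4988,-.0808,.10],112.1)
```

```text
[0.5715 0.1808 0.1113] 0.024377002610270433 [ 0.67711904 -0.1917366  -2.26289428] [0.119 0.594 1.581 0.002 0.959 0.926]
shift [-0.2334  0.1388  0.0102] turn -1.1935 yaw now 43.72 z axis [ 0.0071  0.0023 -1.    ] dist 0.2717
```

Request:
send_rows(steps=[0.01, -0.03, 0.018, 0.01, -0.17, 0.01, -0.065, 0.038, 0.01, -0.34, 0.01, -0.1, 0.06, 0.01, -0.51, 0.01, -0.135, 0.08, 0.01, -0.68, 0.01, -0.17, 0.1, 0.01, -0.85, 0.01, -0.2, 0.12, 0.01, -1.02, 0.01, -0.233, 0.139, 0.01, -1.19, 0.01, -0.233, 0.139, 0.01, -1.19])

```text
time: 8.18
position: [0.4977, -0.0826, 0.099]
tool_rot: [0.562, 0.827, 0.002, 0.001]
ft_force: [0.9, 0.8, -1.9]
grip_width: 0.0242
```

Request:
send_rows(steps=[0.01, 0, 0, 0, 0, 0.01, 0, 0, 0, 0])

```text
time: 8.43
position: [0.4972, -0.0816, 0.0984]
tool_rot: [0.561, 0.828, 0.002, 0.0]
ft_force: [-0.4, 0.6, -1.3]
grip_width: 0.0243
```

```bash
python3 tip.py 6;python3 - <<'E'
from h import *
from rig import robot
o=robot.get_obs()
delta(o,[.4988,-.0808,.06],112.1)
E
```

```text
[ 0.4972 -0.0816  0.0984] 0.024308020248920426 [-0.4  0.6 -1.3]
scene -1 235 tip z rel [-0.034  -0.0333 -0.0323] inner y 0.017381050217619556
scene 1 17 tip z rel [-0.0469 -0.0466 -0.0464] inner y 0.010785745959987682
wrist -1 1368 tip z rel [-0.0335 -0.0318 -0.0299] inner y 0.010842094662087095
wrist 1 1388 tip z rel [-0.0331 -0.0316 -0.03  ] inner y 0.013378744922206686
shift [0.0003 0.0012 0.0388] turn -0.0065 yaw now 111.73 z axis [ 0.0039  0.0033 -1.    ] dist 0.0388
```

View pics/wrist6.png

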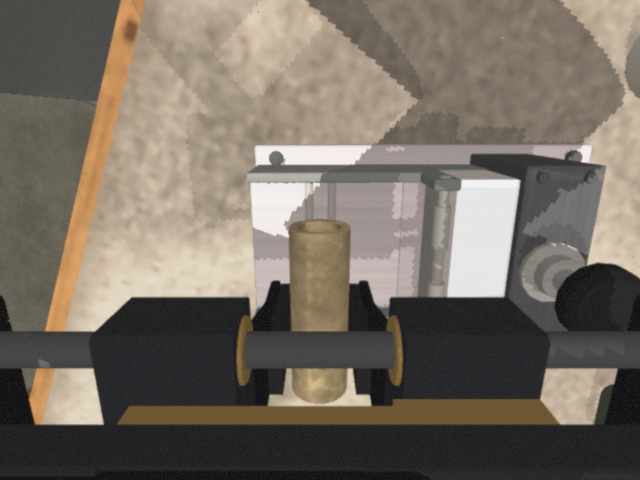

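View pics/scene6.png

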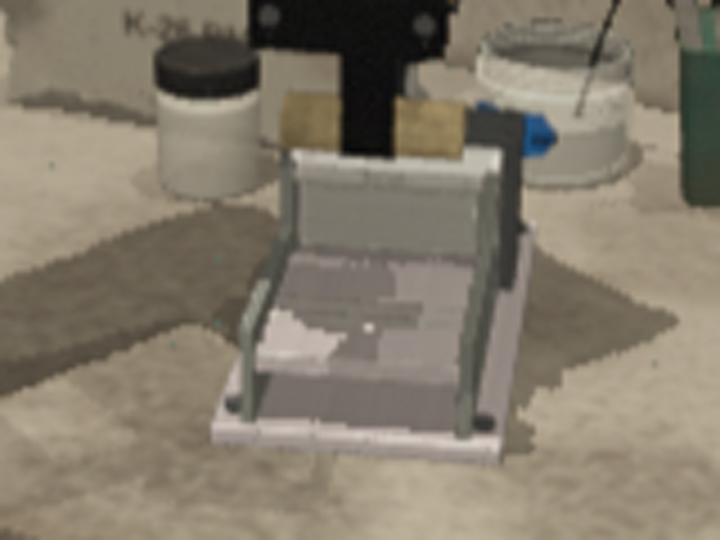

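Run:
```python
from h import *
c=dict(np.load("wrist6.npz"));cl=cloud(c);img=c["color"]
cv2.imwrite("pics/w6c.png",cv2.resize(img[140:260,240:460],None,fx=3.6,fy=3.6,interpolation=cv2.INTER_CUBIC)[:,:,::-1])
p=np.array([.4972,-.0816,.0984]);r=R.from_quat([.561,.828,.002,0])
u=np.array([np.cos(np.radians(22.12)),np.sin(np.radians(22.12)),0]);v=np.array([-u[1],u[0],0]);O=np.array([.5685,-.0524,0])
hsv=cv2.cvtColor(img,cv2.COLOR_RGB2HSV)
m=(hsv[...,1]>85)&(hsv[...,0]>14)&(hsv[...,0]<30);m[:215]=0;m[408:]=0;m[:,:285]=0;m[:,352:]=0
q=cl[m];print(m.sum());d=(q-O);print("press x",np.percentile(d@u,[1,50,99]),"y",np.percentile(d@v,[1,50,99]),"z",np.percentile(q[:,2],[1,50,99]))
top=q[q[:,2]>np.percentile(q[:,2],80)];e=np.linalg.svd(q[:,:2]-q[:,:2].mean(0),full_matrices=False)[2][0];print("tube yaw",np.degrees(np.arctan2(e[1],e[0])))
print("TCP in press",(p-O)@u,(p-O)@v)
for n,P in dict(r1=O-.068*u+.04*v+[0,0,.0465],r2=O-.082*u+.04*v+[0,0,.0465],de=O-.024*u+.04*v+[0,0,.045],fr=O-.118*u+.04*v+[0,0,.045]).items(): print(n,(proj(c,P)-[240,140])*3.6)
```

```text
7026
press x [-0.08725961 -0.07603309 -0.06487914] y [-0.03586828  0.01373607  0.03765842] z [0.12597947 0.14550282 0.22354313]
tube yaw -68.41228372940824
TCP in press -0.0770473154022539 -0.00020295148585971814
r1 [[328.50683531 163.63248369]]
r2 [[246.06908238 164.20571196]]
de [[585.64267743 160.49225126]]
fr [[ 35.4165004  164.31701023]]
```

View pics/w6c.png

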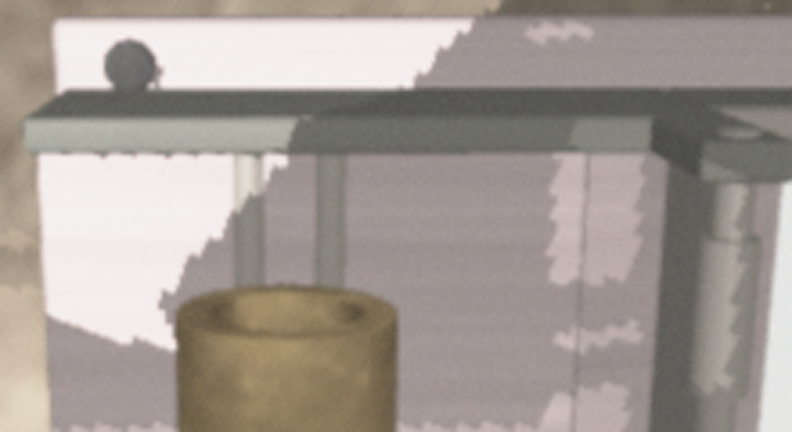

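Request:
send_rows(steps=[0.01, 0, 0.0015, 0.025, -0.006, 0.01, 0, 0.0015, 0.05, -0.006, 0.01, 0, 0.0015, 0.062, -0.006, 0.01, 0, 0.0015, 0.068, -0.006, 0.01, 0, 0.0015, 0.068, -0.006, 0.01, 0, 0.0015, 0.068, -0.006])

```text
time: 9.28
position: [0.4999, -0.081, 0.0314]
tool_rot: [0.559, 0.829, 0.003, 0.001]
ft_force: [-0.3, -0.0, -2.4]
grip_width: 0.0246
```

```bash
python3 tip.py 7;python3 - <<'E'
from h import *
from rig import robot
o=robot.get_obs();p=o["position"]
u=np.array([np.cos(np.radians(22.12)),np.sin(np.radians(22.12)),0]);v=np.array([-u[1],u[0],0]);O=np.array([.5685,-.0524,0])
print((p-O)@u,(p-O)@v);delta(o,[.4990,-.0806,.0233],112.1)
c=dict(np.load("wrist7.npz"));cl=cloud(c);hsv=cv2.cvtColor(c["color"],cv2.COLOR_RGB2HSV)
m=(hsv[...,1]>85)&(hsv[...,0]>14)&(hsv[...,0]<30);m[:215]=0;m[330:]=0;m[:,:285]=0;m[:,352:]=0
q=cl[m];d=q-O;print("press x",np.percentile(d@u,[1,50,99]),"y",np.percentile(d@v,[1,50,99]),"z",np.percentile(q[:,2],[1,50,99]))
E
```

```text
[ 0.4999 -0.081   0.0314] 0.02456675400087728 [-0.3 -0.  -2.4]
scene -1 210 tip z rel [-0.0334 -0.0322 -0.0308] inner y 0.01668665344518842
scene 1 6 tip z rel [-0.0483 -0.0482 -0.0481] inner y 0.012941029397441203
wrist -1 1393 tip z rel [-0.0324 -0.031  -0.0296] inner y 0.011066884757064983
wrist 1 1411 tip z rel [-0.0328 -0.0309 -0.0291] inner y 0.013129036155195267
-0.07444267949631013 -0.0006657778173507622
shift [ 0.0007 -0.0006  0.0081] turn -0.0006 yaw now 112.07 z axis [ 0.0053  0.0028 -1.    ] dist 0.0082
press x [-0.08508054 -0.07340982 -0.06247128] y [-0.00366508  0.01897573  0.03735778] z [0.05874544 0.07796361 0.08061027]
```

View pics/wrist7.png

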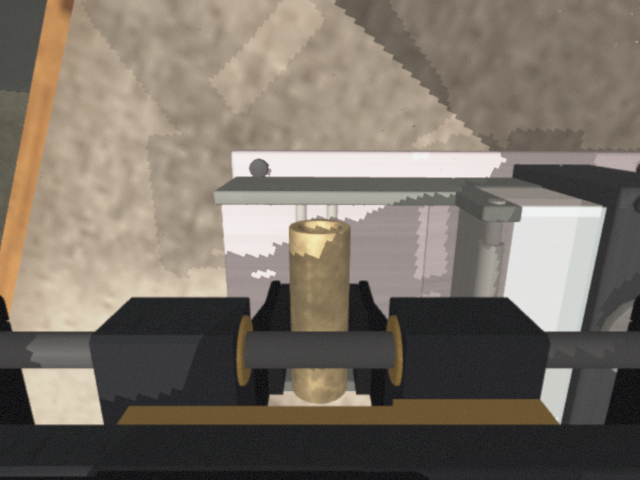

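View pics/scene7.png

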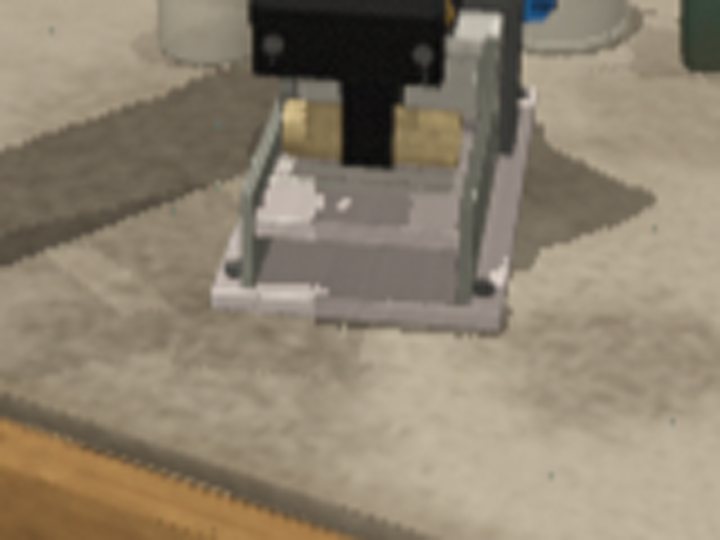

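Request:
send_rows(steps=[0.01, 0, -0.001, 0.004, 0, 0.01, 0, -0.001, 0.007, 0, 0.01, 0, -0.001, 0.008, 0, 0.01, 0, -0.001, 0.008, 0])

```text
time: 9.88
position: [0.4988, -0.0814, 0.0232]
tool_rot: [0.559, 0.829, 0.003, 0.001]
ft_force: [0.2, -0.5, -1.8]
grip_width: 0.0244
```

Request:
send_rows(steps=[0.01, 0, 0, 0.0007, 0, 0.01, 0, 0, 0.0007, 0])

```text
time: 10.12
position: [0.4989, -0.0814, 0.0228]
tool_rot: [0.559, 0.829, 0.003, 0.001]
ft_force: [-0.5, 0.6, 0.0]
grip_width: 0.0241
```

Request:
send_rows(steps=[0.026, 0, 0, 0, 0, 0.028, 0, 0, 0, 0, 0.032, 0, 0, 0, 0, 0.038, 0, 0, 0, 0, 0.045, 0, 0, 0, 0, 0.045, 0, 0, 0, 0])

```text
time: 10.88
position: [0.4989, -0.0814, 0.0228]
tool_rot: [0.559, 0.829, 0.003, 0.001]
ft_force: [-0.6, 0.7, -0.8]
grip_width: 0.0438
```

```bash
python3 tip.py 8
```

```text
[ 0.4989 -0.0814  0.0228] 0.04380480719972451 [-0.6  0.7 -0.8]
scene -1 221 tip z rel [-0.0333 -0.0321 -0.0313] inner y 0.026700549465464494
scene 1 10 tip z rel [-0.0405 -0.0403 -0.0402] inner y 0.02323707405537369
wrist -1 1728 tip z rel [-0.0328 -0.0306 -0.0293] inner y 0.020954904585284137
wrist 1 1751 tip z rel [-0.0318 -0.0307 -0.0284] inner y 0.023074187374135198
```

View pics/wrist8.png

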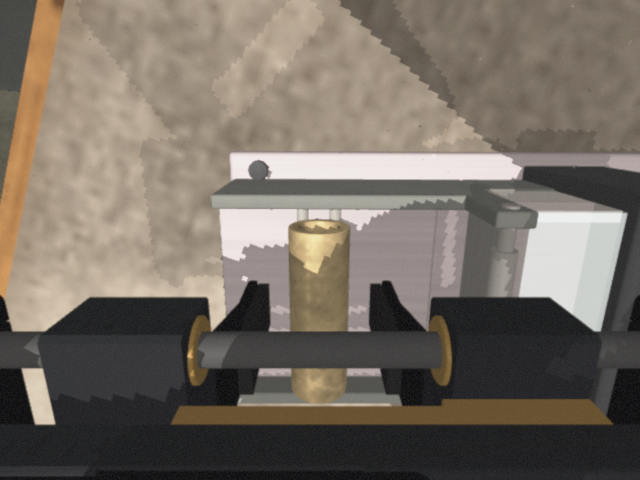

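View pics/scene8.png

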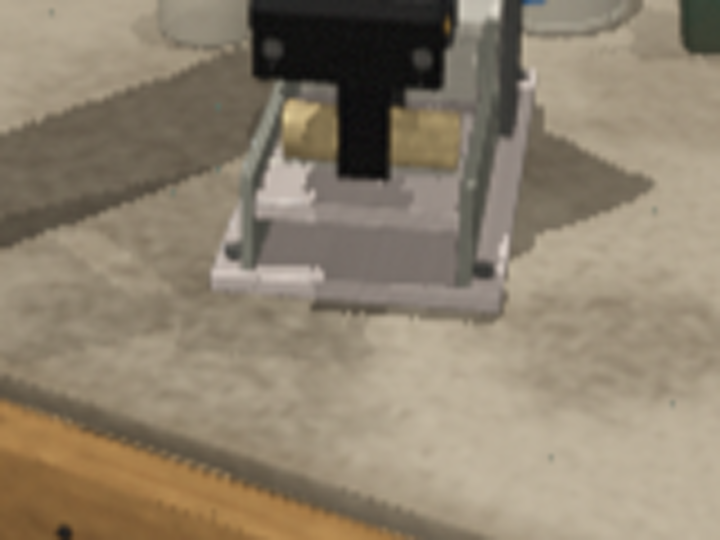

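Request:
send_rows(steps=[0.045, 0, 0, -0.015, 0, 0.045, 0, 0, -0.04, 0, 0.045, 0, 0, -0.08, 0, 0.045, 0, 0, -0.11, 0, 0.045, 0, 0, -0.11, 0])

```text
time: 11.6
position: [0.5003, -0.0824, 0.1359]
tool_rot: [0.559, 0.829, 0.003, 0.005]
ft_force: [0.9, 0.3, 0.0]
grip_width: 0.0447
```

```bash
cat > press.py <<'E'
from h import *
yw=22.12
u=np.array([np.cos(np.radians(yw)),np.sin(np.radians(yw)),0]);v=np.array([-u[1],u[0],0]);O=np.array([.5685,-.0524,0])
def PW(x,y,z): return O+x*u+y*v+[0,0,z]
def inpress(P): d=np.asarray(P)-O;return np.round([d@u,d@v,d[2]],4)
E
python3 tip.py 9
python3 - <<'E'
from press import *
from rig import robot
o=robot.get_obs();print(inpress(o["position"]),np.round(o["q"],2))
delta(o,PW(-.13,0,.11),22.1)
E
```

```text
[ 0.5003 -0.0824  0.1359] 0.04471533812822822 [0.9 0.3 0. ]
scene -1 280 tip z rel [-0.0333 -0.032  -0.0315] inner y 0.02772112152422439
scene 1 40 tip z rel [-0.0325 -0.0324 -0.0323] inner y 0.019012952426726553
wrist -1 1717 tip z rel [-0.0317 -0.0299 -0.0279] inner y 0.022161817458593955
wrist 1 1784 tip z rel [-0.0305 -0.0293 -0.0278] inner y 0.022601116504364107
[-0.0762 -0.0006  0.1332] [-0.39  0.46  1.8   0.01  0.88 -0.78]
shift [ 0.0005 -0.054   0.0229] turn 1.5702 yaw now 112.07 z axis [ 0.0058  0.0025 -1.    ] dist 0.0586
```

View pics/scene9.png

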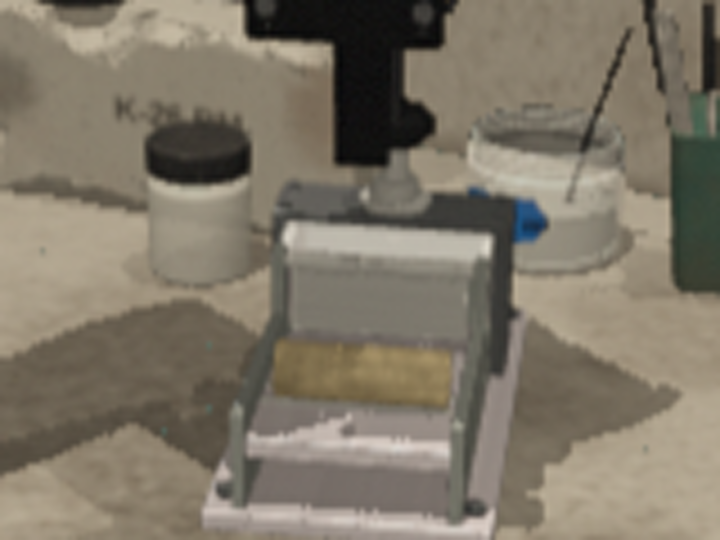

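Request:
send_rows(steps=[0.03, 0, -0.01, 0, 0.18, 0.03, 0, -0.02, 0, 0.36, 0.03, 0, -0.03, 0, 0.54, 0.03, 0, -0.04, 0, 0.72, 0.03, 0, -0.05, 0, 0.9, 0.03, 0, -0.055, 0, 1.08, 0.03, 0, -0.055, 0, 1.26, 0.03, 0, -0.055, 0, 1.44])

```text
time: 12.7
position: [0.4459, -0.1018, 0.1316]
tool_rot: [0.968, 0.252, 0.002, -0.002]
ft_force: [0.3, -0.7, 0.4]
grip_width: 0.0301
```

Request:
send_rows(steps=[0.03, 0, 0, 0, 0.14, 0.03, 0, 0, 0, 0.14, 0.03, 0, 0, 0, 0.14])

```text
time: 13.08
position: [0.4454, -0.1016, 0.131]
tool_rot: [0.983, 0.185, 0.001, -0.002]
ft_force: [-0.0, 0.1, -0.9]
grip_width: 0.0299
```

```bash
python3 tip.py 10
python3 - <<'E'
from press import *
from rig import robot
o=robot.get_obs();print(inpress(o["position"]),np.round(o["q"],2))
delta(o,PW(-.12,0,.02),22.1)
c=dict(np.load("wrist10.npz"));print(proj(c,[PW(-.075,s*.0375,.0575) for s in (1,-1)]+[PW(-.075,0,.07)]))
E
```

```text
[ 0.4454 -0.1016  0.131 ] 0.029887333632993115 [-0.   0.1 -0.9]
scene -1 166 tip z rel [-0.033  -0.0321 -0.0308] inner y 0.012802218454273347
scene 1 150 tip z rel [-0.0336 -0.0317 -0.031 ] inner y 0.017652142743992818
wrist -1 1525 tip z rel [-0.0334 -0.0317 -0.0297] inner y 0.015004517280138732
wrist 1 1521 tip z rel [-0.0331 -0.0315 -0.0304] inner y 0.014885824078288788
[-0.1323  0.0005  0.1313] [-0.47  0.41  1.91  0.01  0.83  0.72]
shift [0.0119 0.0007 0.1114] turn -0.0147 yaw now 21.26 z axis [ 0.0021  0.0044 -1.    ] dist 0.112
[[262.24042352 156.00338206]
 [377.32345907 154.40862454]
 [319.68295576 156.81183614]]
```

View pics/wrist10.png

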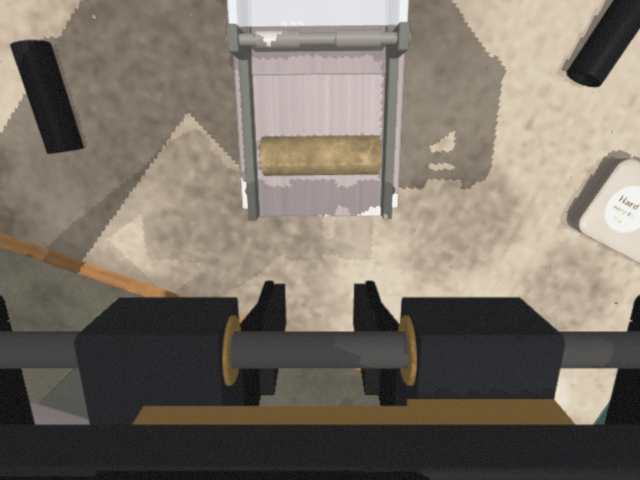

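Request:
send_rows(steps=[0.03, 0.007, 0.001, 0.05, -0.015, 0.03, 0.007, 0.001, 0.085, -0.015, 0.03, 0.007, 0.001, 0.103, -0.015, 0.03, 0.007, 0.001, 0.11, -0.015, 0.03, 0.007, 0.001, 0.11, -0.015, 0.03, 0.007, 0.001, 0.11, -0.015])

```text
time: 13.92
position: [0.4535, -0.0999, 0.0221]
tool_rot: [0.981, 0.192, 0.002, -0.001]
ft_force: [-0.2, 0.2, 0.7]
grip_width: 0.0299
```

```bash
python3 tip.py 11
python3 - <<'E'
from press import *
from rig import robot
o=robot.get_obs();print(inpress(o["position"]),np.round(o["q"],2))
delta(o,PW(-.045,0,.02),22.1)
E
```

```text
[ 0.4535 -0.0999  0.0221] 0.02986380322967449 [-0.2  0.2  0.7]
scene -1 134 tip z rel [-0.0341 -0.0338 -0.0332] inner y 0.012807960473011035
scene 1 112 tip z rel [-0.0341 -0.0331 -0.031 ] inner y 0.017640947608885755
wrist -1 1535 tip z rel [-0.0325 -0.0309 -0.0292] inner y 0.015030170442653396
wrist 1 1520 tip z rel [-0.0324 -0.0308 -0.0243] inner y 0.014848012899703984
[-0.1244 -0.0007  0.0222] [-0.46  0.63  1.97  0.01  0.54  0.71]
shift [ 0.0794 -0.0007  0.0025] turn 0.0005 yaw now 22.13 z axis [ 0.0038  0.0036 -1.    ] dist 0.0795
```

View pics/wrist11.png

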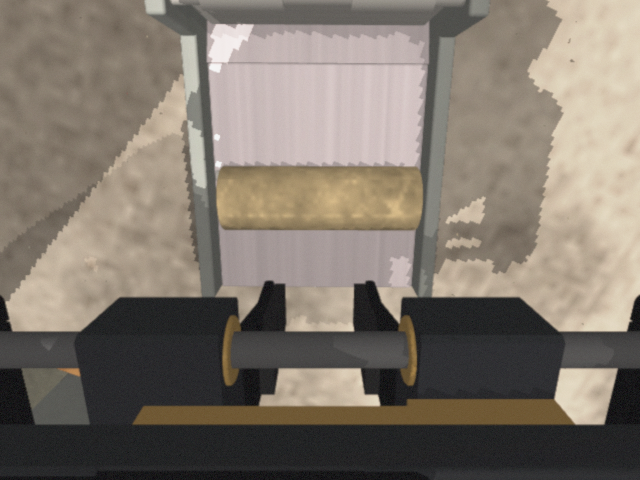

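View pics/scene11.png

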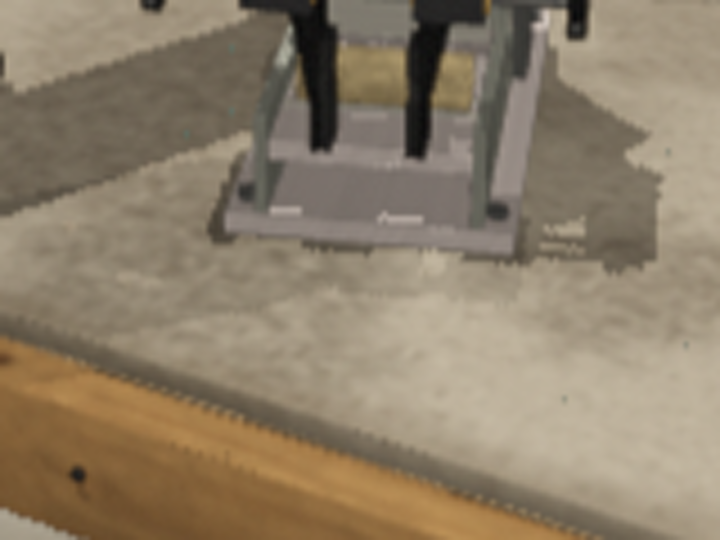

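Request:
send_rows(steps=[0.044, 0.008, 0, 0.002, 0, 0.044, 0.016, 0, 0.002, 0, 0.044, 0.021, 0, 0.002, 0, 0.044, 0.024, 0, 0.002, 0, 0.044, 0.027, 0, 0.002, 0, 0.044, 0.03, 0, 0.002, 0, 0.044, 0.033, 0, 0.002, 0, 0.044, 0.036, 0, 0.002, 0])

```text
time: 15.02
position: [0.4877, -0.0864, 0.0204]
tool_rot: [0.981, 0.192, 0.003, -0.001]
ft_force: [0.5, 0.3, 0.2]
grip_width: 0.0438
```

```bash
python3 tip.py 12
python3 - <<'E'
from press import *
from rig import robot
o=robot.get_obs();print(inpress(o["position"]))
delta(o,PW(-.045,0,.02),22.1)
E
```

```text
[ 0.4877 -0.0864  0.0204] 0.04379399368760844 [0.5 0.3 0.2]
scene -1 129 tip z rel [-0.0341 -0.0323 -0.032 ] inner y 0.019871484928957347
scene 1 100 tip z rel [-0.0336 -0.0329 -0.0326] inner y 0.02469851414141086
wrist -1 1728 tip z rel [-0.0328 -0.0309 -0.0259] inner y 0.021859900444061272
wrist 1 1744 tip z rel [-0.032  -0.0308 -0.0288] inner y 0.02192509223983096
[-0.0875 -0.0012  0.0204]
shift [ 0.0425 -0.0012  0.0007] turn 0.0006 yaw now 22.13 z axis [ 0.0054  0.0031 -1.    ] dist 0.0425
```

View pics/wrist12.png

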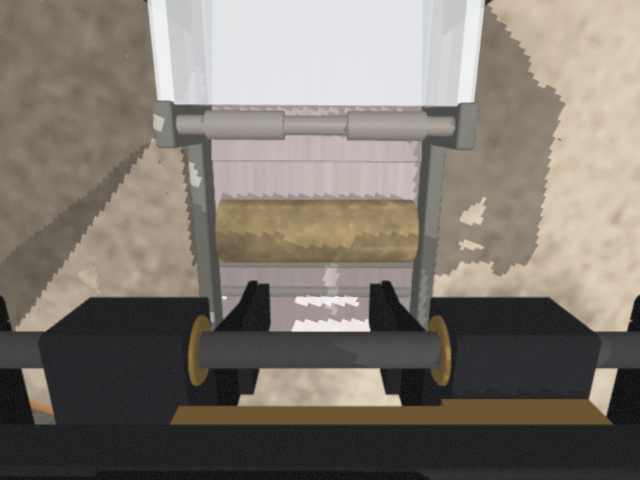

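Request:
send_rows(steps=[0.044, 0.005, -0.001, 0, 0, 0.044, 0.01, -0.001, 0, 0, 0.044, 0.015, -0.001, 0, 0, 0.044, 0.02, -0.001, 0, 0, 0.044, 0.025, -0.001, 0, 0, 0.044, 0.03, -0.001, 0, 0, 0.044, 0.034, -0.001, 0, 0, 0.044, 0.038, -0.001, 0, 0])

```text
time: 16.12
position: [0.5228, -0.0711, 0.0206]
tool_rot: [0.981, 0.192, 0.003, -0.001]
ft_force: [0.2, -1.4, -0.1]
grip_width: 0.0441
```

```bash
python3 tip.py 13
python3 - <<'E'
from press import *
from rig import robot
o=robot.get_obs();print(inpress(o["position"]))
E
```

```text
[ 0.5228 -0.0711  0.0206] 0.04411779646978017 [ 0.2 -1.4 -0.1]
scene -1 112 tip z rel [-0.0339 -0.0327 -0.032 ] inner y 0.01978408023313811
scene 1 98 tip z rel [-0.0345 -0.0331 -0.0327] inner y 0.02509085707909566
wrist -1 1582 tip z rel [-0.0364 -0.0338 -0.0277] inner y 0.021732274063721725
wrist 1 1586 tip z rel [-0.0348 -0.0318 -0.0305] inner y 0.0220390909764274
[-0.049  -0.0003  0.0207]
```

View pics/wrist13.png

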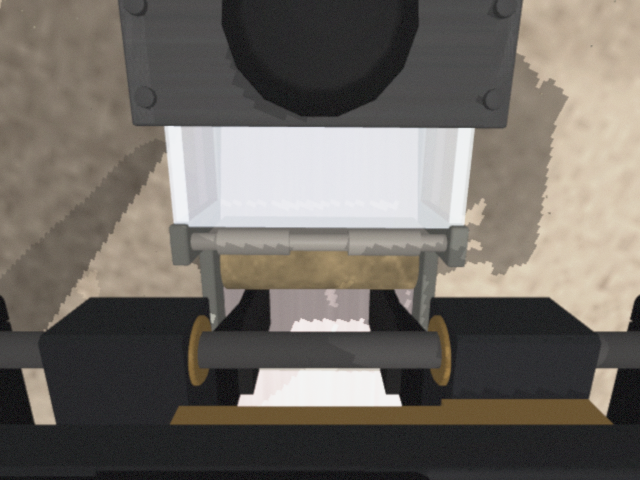

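View pics/scene13.png

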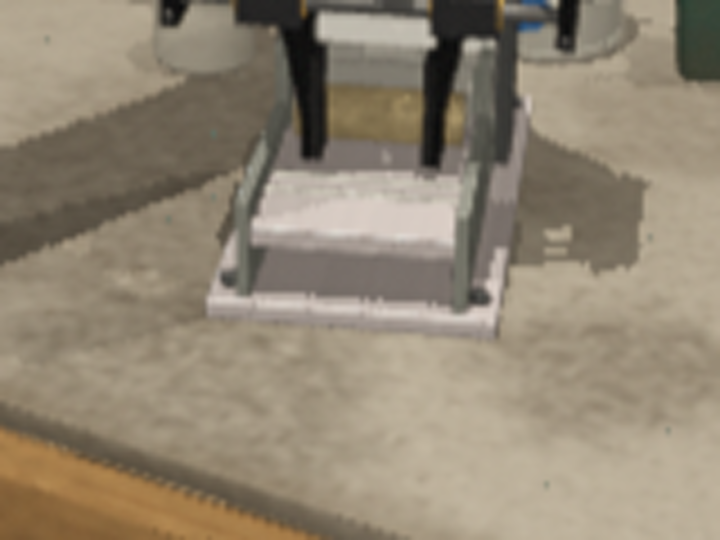

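Request:
send_rows(steps=[0.044, 0.003, 0, 0, 0, 0.044, 0.005, 0, 0, 0, 0.044, 0.007, 0, 0, 0, 0.044, 0.007, 0, 0, 0, 0.044, 0.007, 0, 0, 0])

```text
time: 16.85
position: [0.5297, -0.0685, 0.0207]
tool_rot: [0.981, 0.192, 0.003, -0.001]
ft_force: [-0.2, 0.4, 0.3]
grip_width: 0.0439
```

```bash
python3 tip.py 14
python3 - <<'E'
from press import *
from rig import robot
o=robot.get_obs();print(inpress(o["position"]))
E
```

```text
[ 0.5297 -0.0685  0.0207] 0.04386414365945048 [-0.2  0.4  0.3]
scene -1 114 tip z rel [-0.034  -0.0308 -0.0282] inner y 0.019812842591430724
scene 1 93 tip z rel [-0.0335 -0.0324 -0.0312] inner y 0.024997252093063554
wrist -1 1727 tip z rel [-0.0327 -0.031  -0.0278] inner y 0.02200824964856449
wrist 1 1742 tip z rel [-0.0318 -0.0306 -0.0288] inner y 0.021776215991063032
[-0.042  -0.0003  0.0207]
```

View pics/wrist14.png

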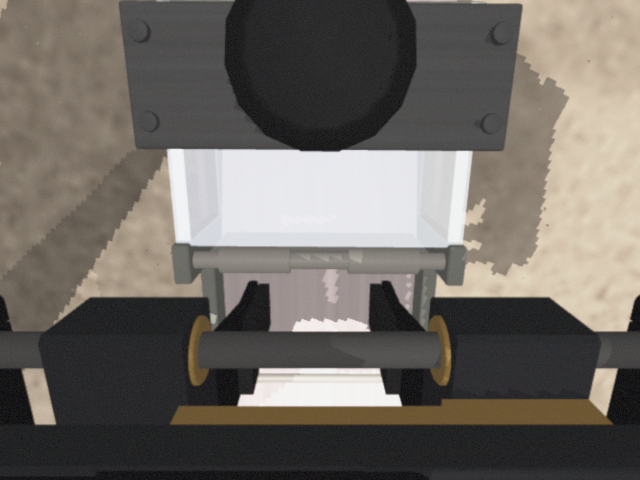

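View pics/scene14.png

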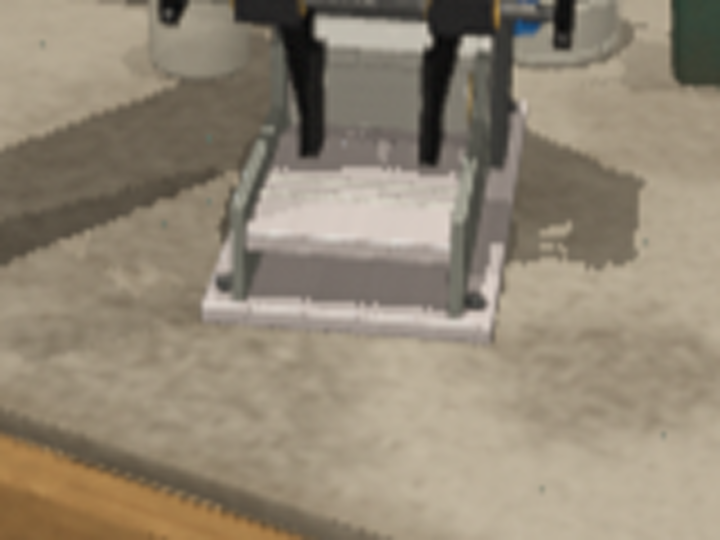

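Request:
send_rows(steps=[0.044, -0.02, 0, 0, 0, 0.044, -0.05, 0, -0.01, 0, 0.02, -0.06, 0, -0.06, 0, 0.0, -0.06, 0, -0.12, 0, 0.0, -0.06, 0, -0.15, 0, 0.0, -0.06, 0, -0.15, 0, 0.0, -0.06, 0, -0.15, 0], force=20)

```text
time: 17.82
position: [0.4723, -0.0912, 0.1696]
tool_rot: [0.981, 0.192, 0.003, -0.001]
ft_force: [-0.3, 0.0, -0.1]
grip_width: 0.0039
```

```bash
python3 tip.py 15
python3 - <<'E'
from press import *
from rig import robot,cams
o=robot.get_obs();print(inpress(o["position"]))
delta(o,PW(.048,0,.136),22.1)
c=cams.camera("top");np.savez("top15.npz",**c)
b=cv2.resize(c["color"][175:300,275:380],None,fx=4.2,fy=4.2,interpolation=cv2.INTER_CUBIC);cv2.imwrite("pics/top15.png",b[:,:,::-1])
E
```

```text
[ 0.4723 -0.0912  0.1696] 0.0038689735782793735 [-0.3  0.  -0.1]
scene -1 144 tip z rel [-0.0329 -0.0322 -0.0314] inner y 0.00010654234133780543
scene 1 157 tip z rel [-0.033  -0.032  -0.0313] inner y 0.0001788503018714316
wrist -1 918 tip z rel [-0.0315 -0.0302 -0.0288] inner y 0.0019910583025839266
wrist 1 954 tip z rel [-0.0314 -0.0304 -0.0287] inner y 0.0009268564394111756
[-0.104   0.0006  0.1688]
shift [0.1518 0.0007 0.0334] turn 0.0008 yaw now 22.14 z axis [ 0.0027  0.0044 -1.    ] dist 0.1555
```

View pics/scene15.png

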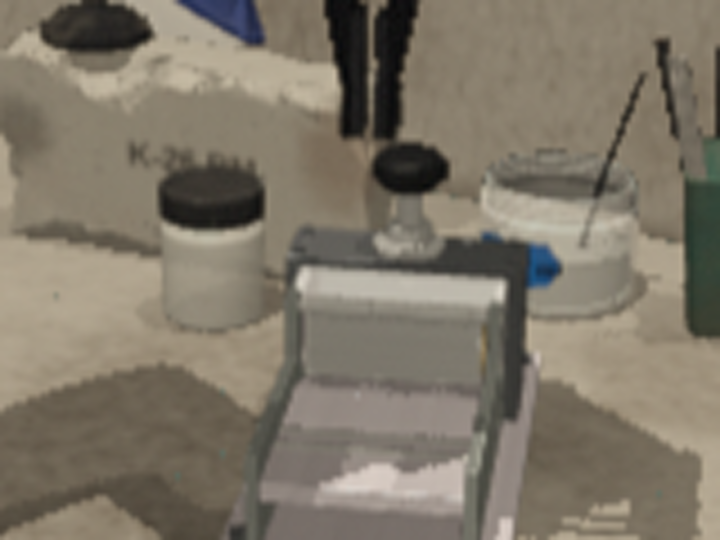

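View pics/wrist15.png

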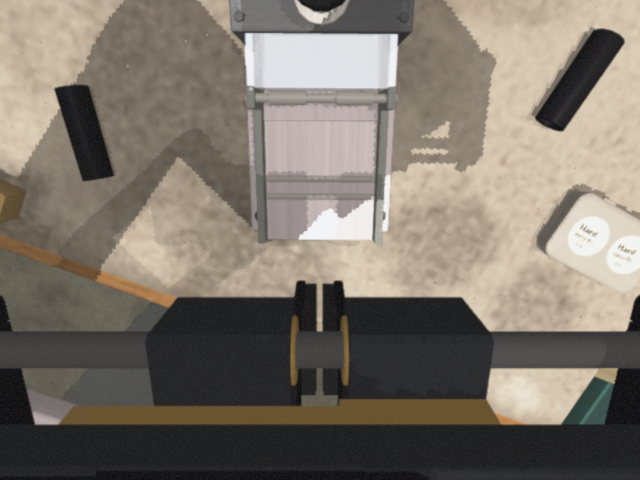

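Run:
```python
from press import *
c=dict(np.load("scene15.npz"));c0=dict(np.load("scene1.npz"))
for x in(-.005,.02,.035,.048): print(x,proj(c,[PW(x,-.0375,.037),PW(x,-.0375,.045)]).round(1).tolist())
hsv=cv2.cvtColor(c["color"],cv2.COLOR_RGB2HSV);hsv0=cv2.cvtColor(c0["color"],cv2.COLOR_RGB2HSV)
def br(h): return (h[...,1]>75)&(h[...,0]>14)&(h[...,0]<32)&(h[...,2]>60)
a=br(hsv)[205:290,290:365];b=br(hsv0)[205:290,290:365]
print(np.argwhere(a)[:,::-1]+[290,205],"before",np.argwhere(b)[:,::-1]+[290,205])
d=np.concatenate([c0["color"][225:275,330:360],c["color"][225:275,330:360]],1)
cv2.imwrite("pics/cmp.png",cv2.resize(d,None,fx=10,fy=10,interpolation=cv2.INTER_CUBIC)[:,:,::-1])
```

```text
-0.005 [[342.8, 253.2], [343.0, 249.7]]
0.02 [[343.9, 248.2], [344.0, 244.7]]
0.035 [[344.5, 245.2], [344.6, 241.8]]
0.048 [[345.0, 242.8], [345.1, 239.4]]
[[346 237]
 [346 238]
 [346 239]
 [346 240]
 [346 241]
 [346 242]
 [346 243]
 [346 244]
 [346 245]] before []
```

View pics/cmp.png

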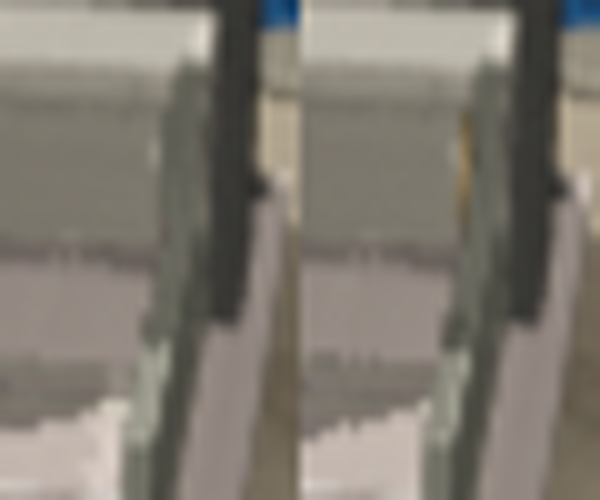

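View pics/top15.png

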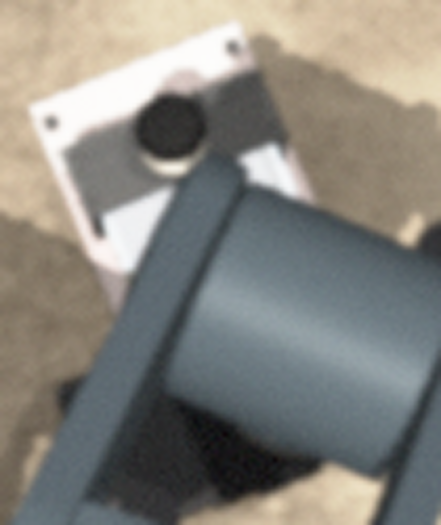

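Run:
```python
from press import *
c=dict(np.load("top0.npz"));cl=cloud(c)
for (u_,v_) in [(230,115),(250,85),(270,60),(300,35),(330,15),(340,25)]: print((u_,v_),cl[v_,u_].round(3),inpress(cl[v_,u_]))
P=cl.reshape(-1,3);m=(P[:,2]>.16)&(P[:,0]>.4);Q=P[m];d=np.linalg.norm(Q[:,:2]-PW(.048,0,0)[:2],axis=1);i=d.argsort()[:3];print(Q[i],d[i])
```

```text
(230, 115) [0.735 0.103 0.335] [0.2126 0.0815 0.3353]
(250, 85) [0.771 0.062 0.376] [0.2305 0.03   0.3763]
(270, 60) [0.804 0.026 0.396] [ 0.2478 -0.0159  0.3964]
(300, 35) [ 0.832 -0.025  0.423] [ 0.2545 -0.0739  0.4229]
(330, 15) [ 0.858 -0.074  0.435] [ 0.2599 -0.1285  0.4353]
(340, 25) [ 0.849 -0.089  0.419] [ 0.2462 -0.14    0.4189]
[[0.73862263 0.05050816 0.32581529]
 [0.72551623 0.06728797 0.30720507]
 [0.7421502  0.04523442 0.32572835]] [0.1516117  0.15163329 0.15171716]
```

Request:
send_rows(steps=[0.0, 0.04, 0, 0, 0, 0.0, 0.09, 0.001, 0.01, 0, 0.0, 0.13, 0.001, 0.02, 0, 0.0, 0.152, 0.001, 0.034, 0, 0.0, 0.152, 0.001, 0.034, 0, 0.0, 0.152, 0.001, 0.034, 0])

```text
time: 18.73
position: [0.612, -0.0346, 0.1344]
tool_rot: [0.981, 0.192, 0.0, -0.002]
ft_force: [0.2, -0.1, -0.0]
grip_width: 0.0006
```

```bash
python3 tip.py 16
python3 - <<'E'
from press import *
from rig import robot,cams
o=robot.get_obs();print(inpress(o["position"]))
c=dict(np.load("wrist16.npz"));p=proj(c,[PW(.048,0,.136),PW(.048,.018,.136),PW(.066,0,.136)]);print(p)
delta(o,PW(.048,0,.105),22.1)
E
```

```text
[ 0.612  -0.0346  0.1344] 0.0005864352950710663 [ 0.2 -0.1 -0. ]
scene -1 213 tip z rel [0.0439 0.0444 0.0451] inner y 0.000907331092282941
scene 1 261 tip z rel [0.0434 0.0438 0.0459] inner y 0.0004115367622515786
wrist -1 1993 tip z rel [0.0016 0.005  0.0456] inner y 6.722733725380713e-05
wrist 1 2023 tip z rel [0.0009 0.0023 0.0056] inner y 0.0004522163231243055
[ 0.0473 -0.0004  0.1355]
[[319.36109536 279.25652574]
 [284.2121464  279.18005311]
 [319.39627236 245.68821289]]
shift [ 0.0006 -0.0003  0.0305] turn 0.0001 yaw now 22.11 z axis [ 0.0018  0.0045 -1.    ] dist 0.0305
```

View pics/wrist16.png

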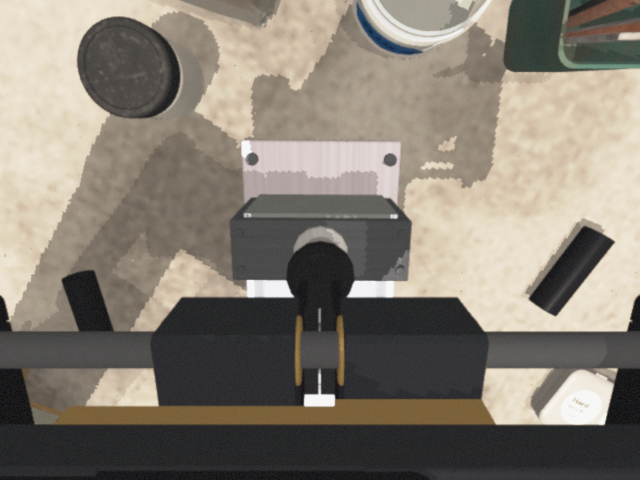

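View pics/scene16.png

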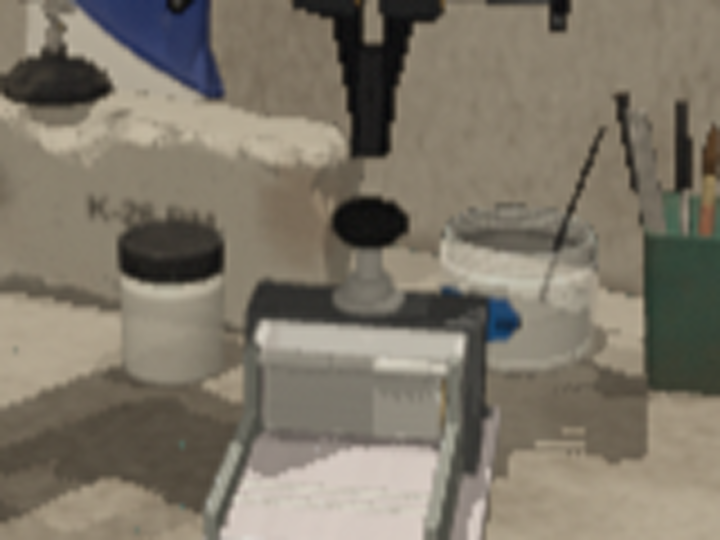

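Request:
send_rows(steps=[0.0, 0.002, 0, 0.01, 0, 0.0, 0.002, 0, 0.02, 0, 0.0, 0.002, 0, 0.026, 0, 0.0, 0.002, 0, 0.03, 0, 0.0, 0.002, 0, 0.034, 0, 0.0, 0.002, 0, 0.036, 0])

```text
time: 19.58
position: [0.6137, -0.0341, 0.1001]
tool_rot: [0.981, 0.192, 0.001, -0.002]
ft_force: [-3.9, -0.2, 7.9]
grip_width: 0.0006
```

Request:
send_rows(steps=[0.0, 0, 0, 0.003, 0, 0.0, 0, 0, 0.006, 0, 0.0, 0, 0, 0.009, 0, 0.0, 0, 0, 0.011, 0, 0.0, 0, 0, 0.011, 0])

```text
time: 20.2
position: [0.6137, -0.0341, 0.0923]
tool_rot: [0.981, 0.192, 0.001, -0.002]
ft_force: [-5.8, 0.0, 17.4]
grip_width: 0.0005
```

Request:
send_rows(steps=[0.0, 0, 0, 0.004, 0, 0.0, 0, 0, 0.006, 0, 0.0, 0, 0, 0.006, 0])

```text
time: 20.58
position: [0.6139, -0.0342, 0.0922]
tool_rot: [0.981, 0.192, 0.002, -0.001]
ft_force: [-10.2, 1.6, 31.2]
grip_width: 0.0009
```

```bash
python3 tip.py 17
python3 - <<'E'
from press import *
from rig import robot
o=robot.get_obs();print(inpress(o["position"]))
E
```

```text
[ 0.6139 -0.0342  0.0922] 0.0008562592218555169 [-10.2   1.6  31.2]
scene -1 190 tip z rel [0.0018 0.0023 0.0025] inner y 0.00048728304274928293
scene 1 196 tip z rel [0.0014 0.0019 0.0032] inner y 0.0009195790888937782
wrist -1 1585 tip z rel [-0.0213 -0.0196  0.0046] inner y 0.0003158168601125593
wrist 1 1581 tip z rel [-0.0229 -0.021  -0.0189] inner y 0.00012800035678067138
[ 0.0489 -0.0002  0.0922]
```

View pics/scene17.png

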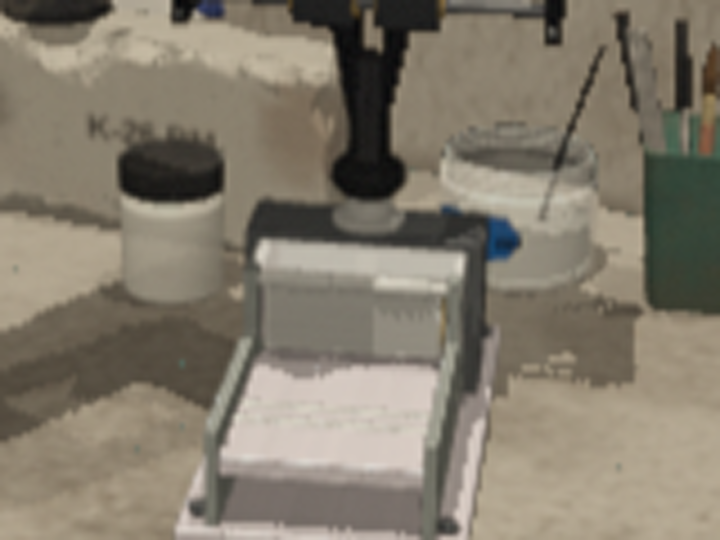

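Request:
send_rows(steps=[0.0, 0, 0, 0.004, 0, 0.0, 0, 0, 0.004, 0, 0.0, 0, 0, 0.004, 0, 0.0, 0, 0, 0.004, 0, 0.0, 0, 0, 0.004, 0, 0.0, 0, 0, 0.004, 0, 0.0, 0, 0, 0.004, 0, 0.0, 0, 0, 0.004, 0])

```text
time: 21.68
position: [0.6139, -0.0342, 0.0923]
tool_rot: [0.981, 0.193, 0.002, -0.0]
ft_force: [-7.2, 1.9, 23.0]
grip_width: 0.0005
```

Request:
send_rows(steps=[0.0, 0, 0, -0.005, 0, 0.0, 0, 0, -0.015, 0, 0.0, 0, 0, -0.03, 0, 0.0, 0, 0, -0.06, 0, 0.0, 0, 0, -0.1, 0, 0.0, 0, 0, -0.1, 0])

```text
time: 22.42
position: [0.6164, -0.0349, 0.1961]
tool_rot: [0.981, 0.193, 0.006, 0.001]
ft_force: [0.6, -0.5, -0.1]
grip_width: -0.0
```

Request:
send_rows(steps=[0.0, -0.06, 0, 0, 0, 0.0, -0.12, 0, 0, 0, 0.0, -0.16, 0, 0, 0, 0.0, -0.16, 0, 0, 0, 0.0, -0.16, 0, 0, 0])

```text
time: 23.05
position: [0.4693, -0.0957, 0.1941]
tool_rot: [0.981, 0.192, 0.007, 0.001]
ft_force: [0.5, 1.5, -1.1]
grip_width: 0.0004
```

```bash
python3 tip.py 18
python3 - <<'E'
from press import *
from rig import robot
c=dict(np.load("scene18.npz"));img=c["color"]
cv2.imwrite("pics/s18.png",cv2.resize(img[170:310,270:400],None,fx=4,fy=4,interpolation=cv2.INTER_CUBIC)[:,:,::-1])
hsv=cv2.cvtColor(img,cv2.COLOR_RGB2HSV);a=((hsv[...,1]>75)&(hsv[...,0]>14)&(hsv[...,0]<32)&(hsv[...,2]>60))[205:290,290:365];print((np.argwhere(a)[:,::-1]+[290,205]).tolist())
def head(c):
    g=cv2.cvtColor(c["color"],cv2.COLOR_RGB2GRAY);m=np.zeros_like(g);m[190:216,318:342]=g[190:216,318:342]<50
    n,l,st,ce=cv2.connectedComponentsWithStats(m);i=1+st[1:,4].argmax();return st[i].tolist()
print("head bbox before/after",head(dict(np.load("scene0.npz"))),head(c))
E
```

```text
[ 0.4693 -0.0957  0.1941] 0.0003727708521854165 [ 0.5  1.5 -1.1]
scene -1 110 tip z rel [-0.0344 -0.0329 -0.0309] inner y 0.0007724849175031523
scene 1 198 tip z rel [-0.0334 -0.0322  0.1785] inner y 0.00041712842203019015
wrist -1 845 tip z rel [-0.0319 -0.0308 -0.0293] inner y 0.001005809660448718
wrist 1 869 tip z rel [-0.0319 -0.0308 -0.0296] inner y 0.0005004735016101652
[[346, 237], [346, 238], [346, 239], [346, 240], [346, 241], [346, 242], [346, 243], [346, 244], [346, 245]]
head bbox before/after [322, 196, 16, 11, 135] [322, 196, 16, 11, 145]
```

View pics/s18.png

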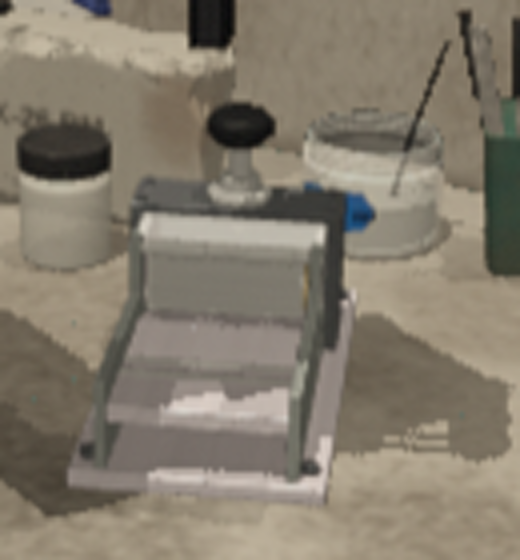

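Request:
send_rows(steps=[0.0, 0, 0, 0, 0, 0.0, 0, 0, 0, 0, 0.0, 0, 0, 0, 0, 0.0, 0, 0, 0, 0])

```text
time: 23.65
position: [0.4698, -0.0954, 0.194]
tool_rot: [0.981, 0.193, 0.007, 0.001]
ft_force: [0.6, 0.6, 0.2]
grip_width: 0.0003
```

```bash
python3 -c "
from rig import hand_in
print(hand_in())"
```

```text
the job is handed in; nothing more can be done
None
```

The tube is marked and the job is handed in at about 23.7 s; hand-in gave no verdict. I laid the brass tube in the cradle, released it, pushed it through the flap, then pressed the plunger to its stop, held it over 1 s and let it spring back.

**What the last checks showed**
- **Plunger:** on the stop the tool did not move while the force rose from 17 to 31 N. The head had dropped about 16–17 mm in the scene picture. Afterwards its outline sat in the same pixels as at the start.
- **Flap:** it hangs shut in the last picture.
- **Tube:** I could see only a sliver of brass beside the flap, at scene column 346, rows 237–245. That fits the nest position and did not change with the press stroke. I could not check its squareness under the guard directly.
- **Bystanders:** I did not measure them at the end. The jar stands as before in the last picture, which does not show the tin or the block. The arm never reached for any of them.

**What disagreed:** the fingertips sit about 31 mm behind the reported TCP. My first grasp therefore closed in the air above the tube without moving it, and I allowed for the offset in every later move.

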